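Wind, lock and load the clockwork pudding stand

ROBOT

A 6-joint arm with a two-finger parallel gripper is mounted at the origin on the work surface. World frame = base frame: x ahead of the robot, y to its left, z up, the work surface at z = 0. Lengths are in mm, angles in rad, forces in N, time in s.
With the tool pointing down it reaches from about 350 to 925 mm from the base axis. Payload 6.4 kg.
Tool frame: the origin (TCP) lies at the very end of the fingers, on their centre line; the grasp point (between the pads) lies 19 mm behind it (env.grip_point_offset is the distance from the TCP to the grasp point, in mm); z points along the fingers, y is the line along which they close (so a half turn about z gives the same grasp; the last joint's range is limited). The gripper opens to 94 mm and grips with 3 to 60 N. Pads are 16 mm wide; open, the fingers measure 119 mm over their backs; the gripper's body (75 mm by 177 mm) begins 78 mm behind the grasp point.
Start: joints at [-0.174, 0.245, 1.558, -0, 1.339, -0.174], TCP at [650.01, 0.004, 178.955] pointing down, gripper open.
Joint ranges: [-3.13, 3.13], [-1.02, 2.26], [0.13, 2.54], [-0.95, 4.09], [0.21, 2.88], [-2.74, 2.74]. Speed limits (rad/s): [2.57, 2.57, 3.14, 3.14, 3.14, 3.14].

INTERFACE

Orientations are given as a unit quaternion [x, y, z, w].
In Python, from plant import env gives the robot as it stands.
- The arm moves only by the tool apply_moves, never from a script. Its argument "steps" is a list of rows, each an object of numbers: "rx", "ry", "rz": the turn, a rotation vector about the tool's x, y, z in degrees; "tx", "ty", "tz": the shift along the tool's x, y, z in mm; "jaw": the closure, from 0 (fully open) to 1 (shut). In form: [{"rx": .., "ry": .., "rz": .., "tx": .., "ty": .., "tz": .., "jaw": ..}, ...]. A call has 1 to 12 rows; each row is the pose to reach, as a shift and turn from the pose commanded when the call began, along the tool's axes at that moment; what a row does not reach only later rows make up. A row lasts 1/8 s, in which the tool goes at most 62.5 mm and 10.7 degrees, less where a joint would pass 70% of its speed; a pose out of reach is approached as far as the arm can. A call with a gripper value outside its range is refused whole. The fingers move at their own pace and stop on an object; "squeeze" is the grip in N (left out, the last holds). Time passes only in rows, so rows that repeat a pose let the fingers close. It gives the time, the measured TCP pose, the force, the opening and the grip force at its end, in the units of the state.
- env.get_obs(): the state, without advancing time (a new reading comes with each control period).
- env.snapshot(name): name is "scene" or "side" or "wrist"; returns the picture (384x512x3 uint8, red, green, blue); there is no depth.
- env.camera_model(name): a dict with "fx", "fy", "cx", "cy" (pixels), "dist_coeffs" ([k1, k2, p1, p2, k3] as OpenCV has them; the pictures are not rectified), "xyz" and "rotation" of the camera in the world; the wrist camera has in their place "mount" (4x4, takes a point from camera to tool coordinates, whose origin is the TCP and whose axes are the flange's). Camera axes: x right, y down, z forward; pixel columns grow to the right and rows downward; lengths in mm; the calibration is good to about 2 mm. A picture is of the moment at which its call begins: read the wrist's pose just before it. camera_model takes no time and is no camera call.
- env.finish_job(): hands the job in; it is judged then, once.
Trained networks look in the newest picture that a camera, given by its name, has taken for a name from the list of things; names that differ only in an ending like _2 or _b are one class to them, and where a whole thing is asked for, a point or a joint stands for the part that bears it (a point fixed in the world has none). Each returns a list of dicts, best first, with "confidence" (0 to 1); they miss things now and then, are a little off and sometimes report something else, mostly with a low value. They report only what shows in the picture. A call takes as long as a camera call. They do not tell look-alikes from the thing itself.
- env.spot_in(thing, camera): "extent" ([centre column, centre row, width, height] in pixels, round what is visible of it).
- env.masks_of(thing, camera): "region" (384x512 bool, what is visible of it) and "extent" ([centre column, centre row, width, height] in pixels, round what is visible of it).
The state is a dict: "time": time; "qpos": joint angles; "qvel": joint speeds; "joint_efforts": joint torques, N m; "tcp_pos": TCP position; "eef_rot": TCP orientation; "ft_force": force on the tool from outside, world axes, zero at the start; "ft_torque": the same for the moment, N m; "grip_width": opening from 0.0 (shut) to 1.0 (fully open); "grip_force": force on a finger pad.
Only numpy, scipy, OpenCV 4.12 (cv2) and the standard library are available. Lean on these libraries where they do the work, as an engineer would, in place of code of your own. Each camera call takes 0.05 s, during which the arm holds its last target. There are 200 camera calls.

TASK

Get the clockwork serving stand ready for the party: pull its black knob fully out, wind the key clockwise right up to its stop, and only then push the knob fully home again to lock the works. Every pudding on the counter must end up standing upright on the platter, centred in a ringed place, one to a ring (any rings, loaded at any time). Leave the tub, the egg bowl and the wooden spoon where they are.

Things in the scene. Friction and masses are not known exactly. Their poses are not given: they have to be found in the camera images.
- stand: fixed clockwork serving stand. Platter: flat wooden disc 290 mm across, top 60 mm above the counter, with five white-ringed places; it does not turn during the job. Origin on the counter under its centre, z up. Beside it (local -y) a grey housing 120 x 100 x 75 mm high, centred at local (70, -220) mm: winding key on its top, pull knob on its local -x face (towards the robot). Yaw within 0.2 rad.
- key (a joint): winding key, rad: 0 run down, 6.0 fully wound at its hard stop; starts at 0 to 0.9. Clockwise seen from above winds it. It is sprung and gets stiffer (about 0.2 to 0.35 Nm), but a brake inside holds it wherever it is let go, so it is wound by repeated partial turns. Only fingers turning it back unwind it.
- key_grip (a point): point on the key's vertical axis at the height to grip (118 mm above the counter). Steel butterfly key: an upright plate 72 mm wide over its two round wings along this frame's x, 10 to 11 mm thick along its y, from 96 to 136 mm above the counter; the frame turns with the key (half a turn looks the same). Housing top at 75 mm.
- knob (a joint): pull knob, m: 0 fully home against the housing, 0.036 fully out. It slides level along the stand's local -x. An over-centre detent resists with up to about 8 N either way and snaps it to the nearer end past the middle (0.018).
- knob_grip (a point): centre of the black pull knob, 45 mm above the counter: a cylinder 30 mm across, 28 mm long, axis level along the stand's x (frame axes as the stand's; out is -x). At home 11 mm lies between knob and housing face, bridged by a thin stem. Pinch it across its sides (along local y) from above; over 50 mm is free on either side.
- pudding0: a set pudding in its aluminium mould, one rigid round piece with a brown top, slightly wider at the top: 48 mm across the base, 55 mm across the rim, 59 mm high (metal part 55 mm), 0.1 to 0.2 kg. Origin at the centre of its underside, z up. Three to five of the five are present; an absent one reads None at the start.
- pudding1: a set pudding in its aluminium mould, one rigid round piece with a brown top, slightly wider at the top: 48 mm across the base, 55 mm across the rim, 59 mm high (metal part 55 mm), 0.1 to 0.2 kg. Origin at the centre of its underside, z up. Three to five of the five are present; an absent one reads None at the start.
- pudding2: a set pudding in its aluminium mould, one rigid round piece with a brown top, slightly wider at the top: 48 mm across the base, 55 mm across the rim, 59 mm high (metal part 55 mm), 0.1 to 0.2 kg. Origin at the centre of its underside, z up. Three to five of the five are present; an absent one reads None at the start.
- pudding3: a set pudding in its aluminium mould, one rigid round piece with a brown top, slightly wider at the top: 48 mm across the base, 55 mm across the rim, 59 mm high (metal part 55 mm), 0.1 to 0.2 kg. Origin at the centre of its underside, z up. Three to five of the five are present; an absent one reads None at the start.
- pudding4: a set pudding in its aluminium mould, one rigid round piece with a brown top, slightly wider at the top: 48 mm across the base, 55 mm across the rim, 59 mm high (metal part 55 mm), 0.1 to 0.2 kg. Origin at the centre of its underside, z up. Three to five of the five are present; an absent one reads None at the start.
- place0 (a point): centre of one of the five ringed places on the platter's top (white ring 72 mm across, printed flat), 85 mm from the platter's centre, neighbours 100 mm apart; 60 mm above the counter.
- place1 (a point): centre of one of the five ringed places on the platter's top (white ring 72 mm across, printed flat), 85 mm from the platter's centre, neighbours 100 mm apart; 60 mm above the counter.
- place2 (a point): centre of one of the five ringed places on the platter's top (white ring 72 mm across, printed flat), 85 mm from the platter's centre, neighbours 100 mm apart; 60 mm above the counter.
- place3 (a point): centre of one of the five ringed places on the platter's top (white ring 72 mm across, printed flat), 85 mm from the platter's centre, neighbours 100 mm apart; 60 mm above the counter.
- place4 (a point): centre of one of the five ringed places on the platter's top (white ring 72 mm across, printed flat), 85 mm from the platter's centre, neighbours 100 mm apart; 60 mm above the counter.
- tub: bystander: empty white plastic tub 110 mm across, 60 mm high, origin under its centre. Leave alone.
- egg_bowl: bystander: lilac bowl of eggs about 136 mm across, 110 mm high, origin under its centre. Leave alone.
- spoon: bystander: wooden spoon 200 mm long lying on the counter between the robot and the stand. Leave alone.
Mind the look-alikes: they are no part of the job. Leave any turquoise look-alike of the pudding2 alone.

How it is judged:
By the outcome, as a careful person would: the job done as asked, in the order asked, and still so for the second after the job is handed in, with the robot touching nothing.
Of pudding0, pudding1, pudding2, pudding3, pudding4 only 3 to 5 are there at a start; the rules pass over those that are not, and their reading is None.
At some moment in a run one of pudding0, pudding1, pudding2, pudding3, pudding4 may be knocked a few centimetres aside while the robot is not near it.
It also fails if it takes over 210 s, if anything falls off the work surface, if the arm or the gripper's body presses on something with over 40 N, if the wrist force passes 120 N, or if a joint passes its speed limit or range.

## Working session

There is one attempt and no reset: what is moved stays moved. The work goes in short steps, Python scripts to look and compute and a tool call to move; the robot and the scene stay as the last step left them, time stands still between calls to the robot, and variables do not carry over. Pictures are saved under pics/ and viewed, at most 14 in all, crops included, and the job is handed in when it is done.

Besides the shell and the picture viewer there is one more tool, called after "Call:" as name([rows], argument=value, ...), one row to a line, values as JSON. apply_moves: Moves the arm, as the interface text tells. Its arguments: {"type":"object","properties":{"steps":{"type":"array","items":{"type":"object","properties":{"rx":{"type":"number"},"ry":{"type":"number"},"rz":{"type":"number"},"tx":{"type":"number"},"ty":{"type":"number"},"tz":{"type":"number"},"jaw":{"type":"number"}}}},"squeeze":{"type":"number"}},"required":["steps"]}

```bash
ls; mkdir -p pics; python3 - <<'E'
from plant import env
import cv2
for n in ("scene","side"):
    im=env.snapshot(n); cv2.imwrite(f"pics/{n}0.png",im[:,:,::-1])
    print(n,env.camera_model(n))
    for t in ("pudding0","stand","key","knob","tub","egg_bowl","spoon"):
        print(t,[(round(d["confidence"],2),[round(x) for x in d["extent"]]) for d in env.spot_in(t,n)][:8])
print(env.camera_model("wrist")); print(env.get_obs())
E
```

```text
pics
scene {'fx': 499.308221060545, 'fy': 499.308221060545, 'cx': 252.5367967777976, 'cy': 199.37089531992845, 'dist_coeffs': array([-0.07251611,  0.        ,  0.        ,  0.        ,  0.        ]), 'xyz': array([1233.46994903,  758.60465528,  860.28172653]), 'rotation': array([ 0.34056586,  0.82030145, -0.42695544, -0.16979244])}
pudding0 [(0.88, [225, 189, 15, 25]), (0.79, [199, 168, 20, 19]), (0.63, [159, 184, 17, 24])]
stand [(0.86, [275, 265, 176, 105]), (0.66, [208, 229, 25, 24])]
key [(0.55, [206, 225, 30, 21]), (0.43, [277, 266, 174, 102])]
knob []
tub [(0.6, [114, 199, 39, 33]), (0.22, [207, 226, 28, 23])]
egg_bowl [(0.69, [415, 251, 55, 48]), (0.38, [276, 266, 177, 105]), (0.34, [115, 200, 37, 34])]
spoon [(0.74, [291, 214, 51, 34])]
side {'fx': 465.7373489037815, 'fy': 465.7373489037815, 'cx': 257.2767678245374, 'cy': 190.40116685334527, 'dist_coeffs': array([0.0373694, 0.       , 0.       , 0.       , 0.       ]), 'xyz': array([  392.68444532, -1186.21885928,  1158.38348885]), 'rotation': array([ 0.91304342, -0.04356967,  0.02149268, -0.40495859])}
pudding0 [(0.83, [236,
[... 888 characters left out ...]
0.8, 'qpos': array([-1.74109269e-01,  2.45082384e-01,  1.55778793e+00, -9.09109848e-06,
        1.33871816e+00, -1.74094860e-01]), 'qvel': array([ 0.00096917, -0.00068096,  0.00022909, -0.00041016,  0.00174518,
        0.00132571]), 'joint_efforts': array([-1.42207432e-04, -4.15799725e+01, -3.14862514e+01,  6.86021545e-02,
        2.88869755e-02, -1.52309951e-05]), 'tcp_pos': array([ 6.50012049e+02, -4.98724745e-03,  1.78973030e+02]), 'eef_rot': array([ 7.07111136e-01,  7.07102426e-01, -2.42138472e-06,  4.25279533e-06]), 'ft_force': array([ 0.79166038,  0.0759964 , -0.02454182]), 'ft_torque': array([-0.01450955,  0.04085616, -0.04409823]), 'grip_force': 0.0, 'grip_width': 1.0020588872157794}
```

```bash
python3 - <<'E'
import cv2,numpy as np
a=cv2.imread("pics/scene0.png")[110:360,60:470];b=cv2.imread("pics/side0.png")[110:340,150:380]
cv2.imwrite("pics/scene0c.png",cv2.resize(a,None,fx=1.95,fy=1.95,interpolation=3))
cv2.imwrite("pics/side0c.png",cv2.resize(b,None,fx=2.6,fy=2.6,interpolation=3))
E
```

```text
(no output)
```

View pics/scene0c.png

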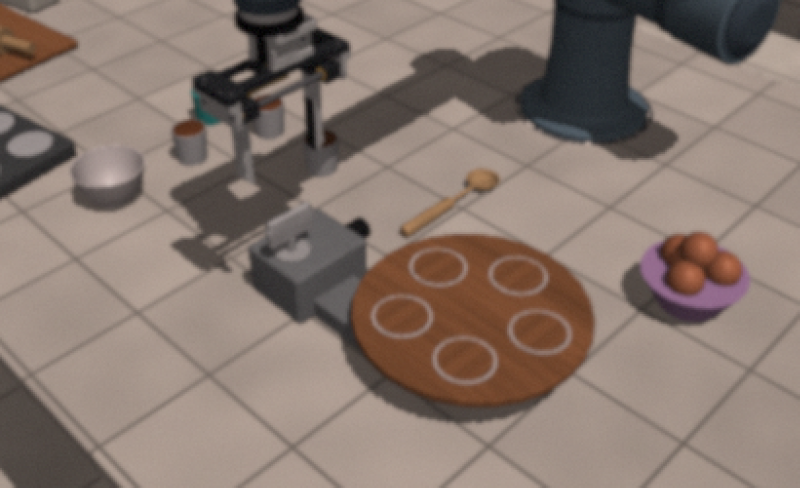

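View pics/side0c.png

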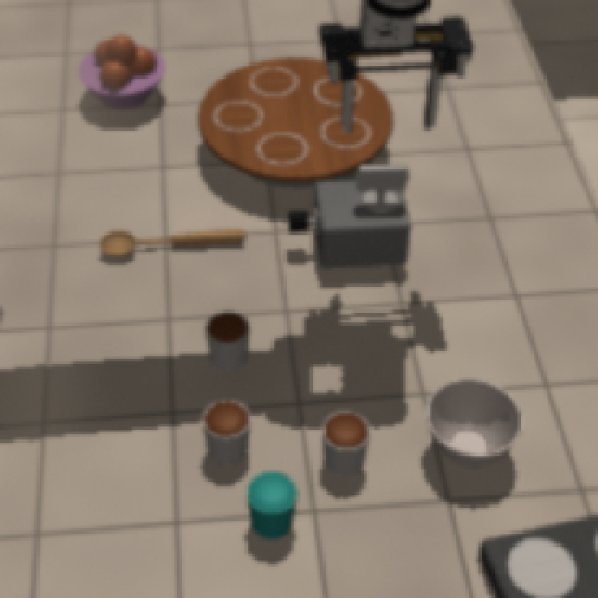

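```bash
cat > h.py <<'E'
import numpy as np, cv2
from scipy.spatial.transform import Rotation as R
from plant import env
def cam(n,obs=None):
    m=env.camera_model(n); K=np.array([[m["fx"],0,m["cx"]],[0,m["fy"],m["cy"]],[0,0,1.]])
    if n=="wrist":
        T=np.eye(4); T[:3,:3]=R.from_quat(obs["eef_rot"]).as_matrix(); T[:3,3]=obs["tcp_pos"]; T=T@m["mount"]
        return K,m["dist_coeffs"],T[:3,:3],T[:3,3]
    return K,m["dist_coeffs"],R.from_quat(m["rotation"]).as_matrix(),np.array(m["xyz"])
def px2w(c,uv,z):
    K,d,Rm,t=c; p=cv2.undistortPoints(np.array(uv,float).reshape(-1,1,2),K,d).reshape(-1,2)
    r=np.c_[p,np.ones(len(p))]@Rm.T
    return t+r*((z-t[2])/r[:,2])[:,None]
def w2px(c,P):
    K,d,Rm,t=c; return cv2.projectPoints(np.array(P,float).reshape(-1,3),cv2.Rodrigues(Rm.T)[0],-Rm.T@t,K,d)[0].reshape(-1,2)
def topdown(c,im,x0,x1,y0,y1,z,s=1.0):
    # rows: x decreasing downwards ; cols: y decreasing to the right
    xs=np.arange(x1,x0,-s); ys=np.arange(y1,y0,-s); X,Y=np.meshgrid(xs,ys,indexing="ij")
    uv=w2px(c,np.stack([X,Y,np.full_like(X,z)],-1)).reshape(X.shape+(2,)).astype(np.float32)
    return cv2.remap(im,uv[...,0],uv[...,1],cv2.INTER_LINEAR)
E
python3 - <<'E'
from h import *
c=cam("side")
env.snapshot("side")
for d in env.masks_of("pudding0","side"):
    v,u=np.nonzero(d["region"]); print(round(d["confidence"],2),d["extent"],px2w(c,[[u.mean(),v.mean()]],30).round())
for t in ("tub","egg_bowl","spoon"):
    d=env.masks_of(t,"side")[0];v,u=np.nonzero(d["region"]);print(t,px2w(c,[[u.mean(),v.mean()]],30).round())
for n in ("scene","side"):
    im=cv2.imread(f"pics/{n}0.png"); cv2.imwrite(f"pics/td_{n}.png",topdown(cam(n),im,450,950,-350,250,60,1.0))
a=cv2.imread("pics/td_scene.png");
hsv=cv2.cvtColor(a,cv2.COLOR_BGR2HSV)
# wooden disc
cs=px2w(cam("scene"),[[275,265]],60);print("disc",cs)
cv2.imwrite("pics/td.png",a)
E
```

```text
0.85 [253.3, 304.0, 21.3, 26.3] [[ 463. -422.   30.]]
0.76 [239.2, 243.2, 13.9, 23.9] [[ 431. -182.   30.]]
0.6 [284.3, 279.6, 18.6, 20.9] [[ 553. -347.   30.]]
0.57 [235.8, 276.9, 14.0, 20.8] [[ 421. -320.   30.]]
tub [[ 706. -331.   30.]]
egg_bowl [[300. 400.  30.]]
spoon [[363.   9.  30.]]
disc [[595.18941792 175.07449654  60.        ]]
```

View pics/td.png

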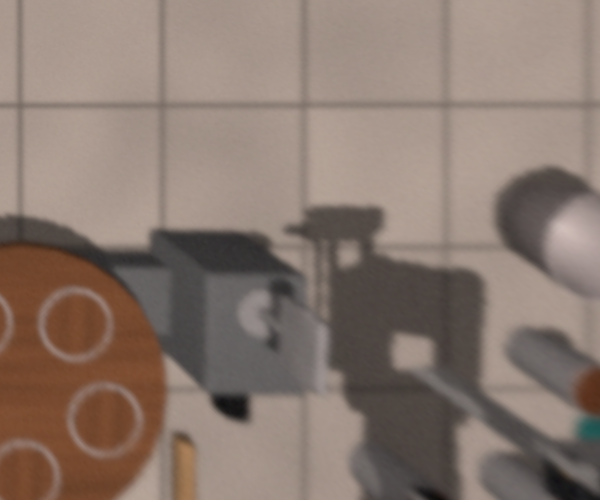

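```bash
python3 - <<'E'
from h import *
from scipy.optimize import minimize
def ringfit(c,im,g):
    hsv=cv2.cvtColor(im,cv2.COLOR_BGR2HSV).astype(np.float32); w=cv2.GaussianBlur(hsv[...,2]-hsv[...,1],(0,0),1.2)
    t=np.linspace(0,2*np.pi,60)
    def f(p):
        P=[]
        for k in range(5):
            a=p[2]+k*2*np.pi/5; q=np.array([p[0]+85*np.cos(a),p[1]+85*np.sin(a)])
            P.append(np.c_[q[0]+35*np.cos(t),q[1]+35*np.sin(t),np.full(60,60)])
        uv=w2px(c,np.vstack(P)).astype(np.float32)
        return -cv2.remap(w,uv[None,:,0],uv[None,:,1],1).mean()
    best=None
    from scipy.optimize import differential_evolution
    r=differential_evolution(f,[(g[0]-40,g[0]+40),(g[1]-40,g[1]+40),(0,2*np.pi/5)],seed=1,popsize=30,tol=1e-6)
    return r.x,r.fun
for n in ("scene","side"):
    print(n,ringfit(cam(n),cv2.imread(f"pics/{n}0.png"),(580,200)))
o=env.get_obs(); im=env.snapshot("wrist")[:,:,::-1]; c=cam("wrist",o)
cv2.imwrite("pics/w0.png",im)
for n in ("key","knob","stand"):
    print(n,[(round(d["confidence"],2),[round(x) for x in d["extent"]]) for d in env.spot_in(n,"wrist")][:4])
cv2.imwrite("pics/w0td.png",topdown(c,im,450,750,-150,150,75,.5))
E
```

```text
scene (array([540.03549011, 175.30394442,   1.23540443]), np.float64(-30.87027359008789))
side (array([619.99018019, 160.00031888,   0.70898488]), np.float64(-20.347148895263672))
key [(0.71, [259, 191, 66, 25])]
knob [(0.84, [172, 175, 28, 20])]
stand [(0.57, [175, 111, 261, 223])]
```

View pics/w0td.png

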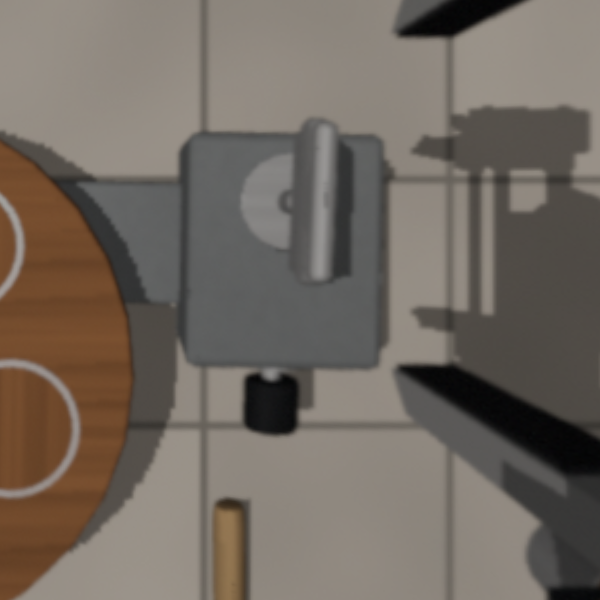

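Call:
apply_moves([
  {"rz": -88.6,"tx": 10,"ty": -114,"jaw": 0.3},
  {"rz": -88.6,"tx": 10,"ty": -114,"jaw": 0.3},
  {"rz": -88.6,"tx": 10,"ty": -114,"jaw": 0.3},
  {"rz": -88.6,"tx": 10,"ty": -114,"jaw": 0.3},
  {"rz": -88.6,"tx": 10,"ty": -114,"jaw": 0.3},
  {"rz": -88.6,"tx": 10,"ty": -114,"jaw": 0.3},
  {"rz": -88.6,"tx": 10,"ty": -114,"jaw": 0.3},
  {"rz": -88.6,"tx": 10,"ty": -114,"jaw": 0.3},
  {"rz": -88.6,"tx": 10,"ty": -114,"jaw": 0.3},
  {"rz": -88.6,"tx": 10,"ty": -114,"jaw": 0.3},
], squeeze=40)

```text
$.steps[0]: bad value
```

```bash
cat >> h.py <<'E'
from scipy.optimize import differential_evolution
def ringfit(c,im,g):
    hsv=cv2.cvtColor(im,cv2.COLOR_BGR2HSV).astype(np.float32); w=cv2.GaussianBlur(hsv[...,2]-hsv[...,1],(0,0),1.2)
    t=np.linspace(0,2*np.pi,60)
    def f(p):
        P=[]
        for k in range(5):
            a=p[2]+k*2*np.pi/5; q=np.array([p[0]+85*np.cos(a),p[1]+85*np.sin(a)])
            P.append(np.c_[q[0]+35*np.cos(t),q[1]+35*np.sin(t),np.full(60,60)])
        uv=w2px(c,np.vstack(P)).astype(np.float32)
        return -cv2.remap(w,uv[None,:,0],uv[None,:,1],1).mean()
    r=differential_evolution(f,[(g[0]-25,g[0]+25),(g[1]-25,g[1]+25),(0,2*np.pi/5)],seed=1,popsize=30,tol=1e-6)
    return r.x,r.fun
E
python3 - <<'E'
from h import *
for n in ("scene","side"): print(n,ringfit(cam(n),cv2.imread(f"pics/{n}0.png"),(560,230)))
o=env.get_obs(); print(o["tcp_pos"],o["qpos"],R.from_quat(o["eef_rot"]).as_matrix().round(3))
im=env.snapshot("wrist")[:,:,::-1]; c=cam("wrist",o)
for n,z in (("key",118),("knob",50)):
    for d in env.masks_of(n,"wrist")[:2]:
        v,u=np.nonzero(d["region"]); e=d["extent"]; print(n,round(d["confidence"],2),px2w(c,[[u.mean(),v.mean()],[e[0],e[1]]],z).round(1))
cv2.imwrite("pics/w1.png",np.hstack([topdown(c,im,480,720,-60,80,60,.5),topdown(c,im,480,720,-60,80,136,.5)]))
E
```

```text
scene (array([557.88066138, 225.69591569,   0.61122892]), np.float64(-42.05307388305664))
side (array([557.83196105, 233.00322901,   0.61415244]), np.float64(-8.152335166931152))
[6.50022978e+02 5.79772307e-03 1.78967665e+02] [-1.74102366e-01  2.45091298e-01  1.55778729e+00  1.80469823e-05
  1.33868489e+00 -1.74091032e-01] [[ 0.  1.  0.]
 [ 1. -0.  0.]
 [ 0.  0. -1.]]
key 0.74 [[649.3   7.  118. ]
 [651.4   9.3 118. ]]
key 0.74 [[592.7 106.8 118. ]
 [572.5  86.4 118. ]]
knob 0.56 [[540.6   9.1  50. ]
 [542.2  10.6  50. ]]
```

View pics/w1.png

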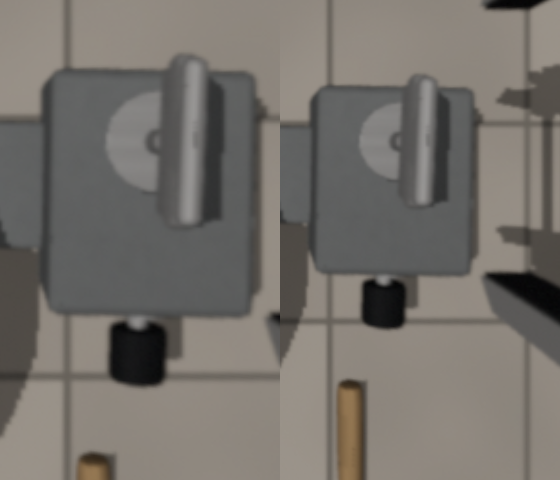

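Call:
apply_moves([
  {"rx": 0,"ry": 0,"rz": -10,"tx": 1,"ty": -12,"tz": 0,"jaw": 0.3},
  {"rx": 0,"ry": 0,"rz": -20,"tx": 2,"ty": -24,"tz": 0,"jaw": 0.3},
  {"rx": 0,"ry": 0,"rz": -30,"tx": 4,"ty": -36,"tz": 0,"jaw": 0.3},
  {"rx": 0,"ry": 0,"rz": -40,"tx": 5,"ty": -48,"tz": 0,"jaw": 0.3},
  {"rx": 0,"ry": 0,"rz": -50,"tx": 6,"ty": -60,"tz": 0,"jaw": 0.3},
  {"rx": 0,"ry": 0,"rz": -60,"tx": 7,"ty": -72,"tz": 0,"jaw": 0.3},
  {"rx": 0,"ry": 0,"rz": -70,"tx": 8,"ty": -90,"tz": 0,"jaw": 0.3},
  {"rx": 0,"ry": 0,"rz": -80,"tx": 9,"ty": -110,"tz": 0,"jaw": 0.3},
  {"rx": 0,"ry": 0,"rz": -88.4,"tx": 10,"ty": -114,"tz": 0,"jaw": 0.3},
  {"rx": 0,"ry": 0,"rz": -88.4,"tx": 10,"ty": -114,"tz": 0,"jaw": 0.3},
], squeeze=40)

```text
time: 2.65
tcp_pos: [535.9, 10.0, 179.1]
eef_rot: [0.015, 1.0, -0.0, 0.0]
ft_force: [-0.4, 0.5, -0.2]
grip_width: 0.697
grip_force: 0.0
```

```bash
python3 - <<'E'
from h import *
o=env.get_obs(); print(o["qpos"])
im=env.snapshot("wrist")[:,:,::-1]; c=cam("wrist",o); cv2.imwrite("pics/w2.png",im)
for n,z in (("key",118),("knob",50)):
    for d in env.masks_of(n,"wrist")[:2]:
        v,u=np.nonzero(d["region"]); e=d["extent"]; print(n,round(d["confidence"],2),px2w(c,[[u.mean(),v.mean()],[e[0],e[1]]],z).round(1))
print("rings",ringfit(c,im,(560,230)))
E
```

```text
[-1.92924998e-01 -2.33870389e-02  1.84912261e+00  2.76741851e-05
  1.31542284e+00 -1.73405671e+00]
key 0.56 [[636.    7.  118. ]
 [637.2   7.2 118. ]]
knob 0.68 [[538.8   8.4  50. ]
 [538.4   9.2  50. ]]
rings (array([558.9199092 , 228.69810294,   0.61027932]), np.float64(-110.94422149658203))
```

Call:
apply_moves([
  {"rx": 0,"ry": 0,"rz": 0,"tx": 1,"ty": -1,"tz": 50,"jaw": 0.3},
  {"rx": 0,"ry": 0,"rz": 0,"tx": 1,"ty": -1,"tz": 100,"jaw": 0.3},
  {"rx": 0,"ry": 0,"rz": 0,"tx": 1,"ty": -1,"tz": 130,"jaw": 0.3},
  {"rx": 0,"ry": 0,"rz": 0,"tx": 1,"ty": -1,"tz": 149,"jaw": 0.3},
  {"rx": 0,"ry": 0,"rz": 0,"tx": 1,"ty": -1,"tz": 149,"jaw": 0.8},
  {"rx": 0,"ry": 0,"rz": 0,"tx": 1,"ty": -1,"tz": 149,"jaw": 0.8},
  {"rx": 0,"ry": 0,"rz": 0,"tx": 1,"ty": -1,"tz": 149,"jaw": 0.8},
  {"rx": 0,"ry": 0,"rz": 0,"tx": 1,"ty": -1,"tz": 149,"jaw": 0.8},
], squeeze=40)

```text
time: 3.8
tcp_pos: [535.7, 8.9, 30.9]
eef_rot: [0.014, 1.0, -0.0, 0.001]
ft_force: [-0.1, 0.3, 0.2]
grip_width: 0.309
grip_force: 0.0
```

Call:
apply_moves([
  {"rx": 0,"ry": 0,"rz": 0,"tx": 0,"ty": 0,"tz": 0,"jaw": 0.8},
  {"rx": 0,"ry": 0,"rz": 0,"tx": 0,"ty": 0,"tz": 0,"jaw": 0.8},
  {"rx": 0,"ry": 0,"rz": 0,"tx": 9,"ty": 0,"tz": 0,"jaw": 0.8},
  {"rx": 0,"ry": 0,"rz": 0,"tx": 18,"ty": 0,"tz": 0,"jaw": 0.8},
  {"rx": 0,"ry": 0,"rz": 0,"tx": 27,"ty": 0,"tz": 0,"jaw": 0.8},
  {"rx": 0,"ry": 0,"rz": 0,"tx": 34,"ty": 0,"tz": 0,"jaw": 0.8},
  {"rx": 0,"ry": 0,"rz": 0,"tx": 37,"ty": 0,"tz": 0,"jaw": 0.8},
  {"rx": 0,"ry": 0,"rz": 0,"tx": 37,"ty": 0,"tz": 0,"jaw": 0.8},
], squeeze=40)

```text
time: 4.8
tcp_pos: [497.9, 10.1, 30.0]
eef_rot: [0.014, 1.0, 0.0, 0.0]
ft_force: [-0.0, -0.1, 0.2]
grip_width: 0.2
grip_force: 0.0
```

Call:
apply_moves([
  {"rx": 0,"ry": 0,"rz": 0,"tx": 0,"ty": 0,"tz": 0,"jaw": 0.3},
  {"rx": 0,"ry": 0,"rz": 0,"tx": 0,"ty": 0,"tz": 0,"jaw": 0.3},
  {"rx": 0,"ry": 0,"rz": 0,"tx": 0,"ty": 0,"tz": -20,"jaw": 0.3},
  {"rx": 0,"ry": 0,"rz": 0,"tx": 0,"ty": 0,"tz": -70,"jaw": 0.3},
  {"rx": 0,"ry": 0,"rz": 0,"tx": 0,"ty": 0,"tz": -120,"jaw": 0.3},
  {"rx": 0,"ry": 0,"rz": 0,"tx": 0,"ty": 0,"tz": -149,"jaw": 0.3},
], squeeze=40)

```text
time: 5.55
tcp_pos: [499.2, 9.8, 182.0]
eef_rot: [0.014, 1.0, -0.0, 0.002]
ft_force: [0.1, 0.1, -1.0]
grip_width: 0.695
grip_force: 0.0
```

```bash
python3 - <<'E'
from h import *
o=env.get_obs(); print(o["tcp_pos"])
im=env.snapshot("wrist")[:,:,::-1]; c=cam("wrist",o); cv2.imwrite("pics/w3.png",im)
for n,z in (("key",118),("knob",50)):
    for d in env.masks_of(n,"wrist")[:2]:
        v,u=np.nonzero(d["region"]); e=d["extent"]; print(n,round(d["confidence"],2),px2w(c,[[u.mean(),v.mean()],[e[0],e[1]]],z).round(1))
E
```

```text
[499.21172128   9.843265   182.01075249]
key 0.61 [[641.1   6.3 118. ]
 [648.    6.4 118. ]]
knob 0.96 [[538.7   8.1  50. ]
 [538.4   9.7  50. ]]
```

View pics/w3.png

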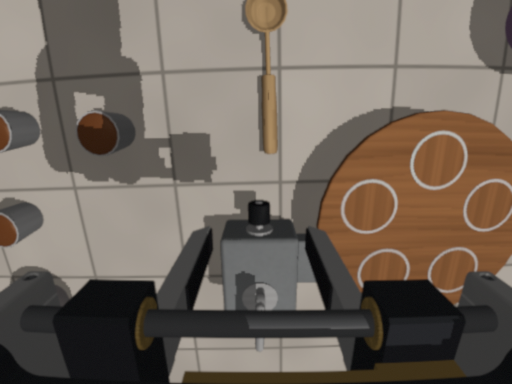

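Call:
apply_moves([
  {"rx": 0,"ry": 0,"rz": 0,"tx": -41,"ty": -1,"tz": 0,"jaw": 0.3},
  {"rx": 0,"ry": 0,"rz": 0,"tx": -41,"ty": -1,"tz": 50,"jaw": 0.3},
  {"rx": 0,"ry": 0,"rz": 0,"tx": -41,"ty": -1,"tz": 100,"jaw": 0.3},
  {"rx": 0,"ry": 0,"rz": 0,"tx": -41,"ty": -1,"tz": 135,"jaw": 0.3},
  {"rx": 0,"ry": 0,"rz": 0,"tx": -41,"ty": -1,"tz": 154,"jaw": 0.3},
  {"rx": 0,"ry": 0,"rz": 0,"tx": -41,"ty": -1,"tz": 154,"jaw": 1},
  {"rx": 0,"ry": 0,"rz": 0,"tx": -41,"ty": -1,"tz": 154,"jaw": 1},
  {"rx": 0,"ry": 0,"rz": 0,"tx": -41,"ty": -1,"tz": 154,"jaw": 1},
  {"rx": 0,"ry": 0,"rz": 0,"tx": -41,"ty": -1,"tz": 154,"jaw": 1},
  {"rx": 0,"ry": 0,"rz": 0,"tx": -41,"ty": -1,"tz": 154,"jaw": 1},
  {"rx": 0,"ry": 0,"rz": 0,"tx": -41,"ty": -1,"tz": 154,"jaw": 1},
], squeeze=40)

```text
time: 7.08
tcp_pos: [539.7, 8.7, 25.7]
eef_rot: [0.014, 1.0, 0.001, 0.001]
ft_force: [1.0, 5.0, 2.3]
grip_width: 0.248
grip_force: 35.2
```

Call:
apply_moves([
  {"rx": 0,"ry": 0,"rz": 0,"tx": 7,"ty": 0,"tz": 0,"jaw": 1},
  {"rx": 0,"ry": 0,"rz": 0,"tx": 14,"ty": 0,"tz": 0,"jaw": 1},
  {"rx": 0,"ry": 0,"rz": 0,"tx": 21,"ty": 0,"tz": 0,"jaw": 1},
  {"rx": 0,"ry": 0,"rz": 0,"tx": 28,"ty": 0,"tz": 0,"jaw": 1},
  {"rx": 0,"ry": 0,"rz": 0,"tx": 34,"ty": 0,"tz": 0,"jaw": 1},
  {"rx": 0,"ry": 0,"rz": 0,"tx": 38,"ty": 0,"tz": 0,"jaw": 1},
  {"rx": 0,"ry": 0,"rz": 0,"tx": 38,"ty": 0,"tz": 0,"jaw": 1},
], squeeze=40)

```text
time: 7.95
tcp_pos: [503.6, 9.4, 25.8]
eef_rot: [0.014, 1.0, 0.0, 0.004]
ft_force: [8.8, 7.0, -3.6]
grip_width: 0.244
grip_force: 33.4
```

```bash
python3 - <<'E'
from h import *
o=env.get_obs(); print(o["tcp_pos"],o["ft_force"],o["grip_width"],o["grip_force"])
im=env.snapshot("wrist")[:,:,::-1]; c=cam("wrist",o); cv2.imwrite("pics/w4.png",im)
E
```

```text
[503.64288824   9.35619705  25.77905984] [ 8.750924    6.95681208 -3.62451218] 0.2441506898339385 33.44272365735378
```

View pics/w4.png

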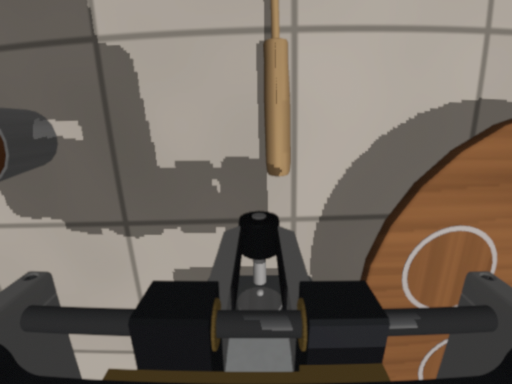

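Call:
apply_moves([
  {"rx": 0,"ry": 0,"rz": 0,"tx": 0,"ty": 0,"tz": 0,"jaw": 0.3},
  {"rx": 0,"ry": 0,"rz": 0,"tx": 0,"ty": 0,"tz": 0,"jaw": 0.3},
  {"rx": 0,"ry": 0,"rz": 0,"tx": 0,"ty": 0,"tz": 0,"jaw": 0.3},
  {"rx": 0,"ry": 0,"rz": 0,"tx": 0,"ty": 0,"tz": -30,"jaw": 0.3},
  {"rx": 0,"ry": 0,"rz": 0,"tx": 0,"ty": 0,"tz": -90,"jaw": 0.3},
  {"rx": 0,"ry": 0,"rz": 0,"tx": -20,"ty": 0,"tz": -145,"jaw": 0.3},
  {"rx": 0,"ry": 0,"rz": 0,"tx": -60,"ty": 0,"tz": -155,"jaw": 0.3},
  {"rx": 0,"ry": 0,"rz": 0,"tx": -80,"ty": 0,"tz": -155,"jaw": 0.3},
  {"rx": 0,"ry": 0,"rz": 0,"tx": -80,"ty": 0,"tz": -155,"jaw": 0.3},
], squeeze=40)

```text
time: 9.12
tcp_pos: [581.1, 6.5, 179.5]
eef_rot: [0.014, 1.0, -0.0, -0.001]
ft_force: [0.5, -0.3, -0.1]
grip_width: 0.701
grip_force: 0.0
```

```bash
python3 - <<'E'
from h import *
o=env.get_obs(); print(o["tcp_pos"])
im=env.snapshot("wrist")[:,:,::-1]; c=cam("wrist",o); cv2.imwrite("pics/w5.png",im)
for n,z in (("key",118),("knob",50)):
    for d in env.masks_of(n,"wrist")[:2]:
        v,u=np.nonzero(d["region"]); e=d["extent"]; print(n,round(d["confidence"],2),px2w(c,[[u.mean(),v.mean()],[e[0],e[1]]],z).round(1))
a=topdown(c,im,590,710,-50,70,136,.25); b=topdown(c,im,480,600,-50,70,60,.25);cv2.imwrite("pics/w5td.png",np.vstack([a,b])[:,:].copy() if 0 else np.hstack([a,b])[:, :800])
print("rings",ringfit(c,im,(560,230)))
E
```

```text
[581.14481518   6.46594587 179.48090862]
key 0.75 [[650.    6.4 118. ]
 [649.8   7.6 118. ]]
knob 0.81 [[509.    8.7  50. ]
 [512.8   8.7  50. ]]
knob 0.71 [[561.5 168.3  50. ]
 [559.6 136.3  50. ]]
rings (array([558.71725249, 228.75373031,   0.60968904]), np.float64(-112.69982147216797))
```

View pics/w5td.png

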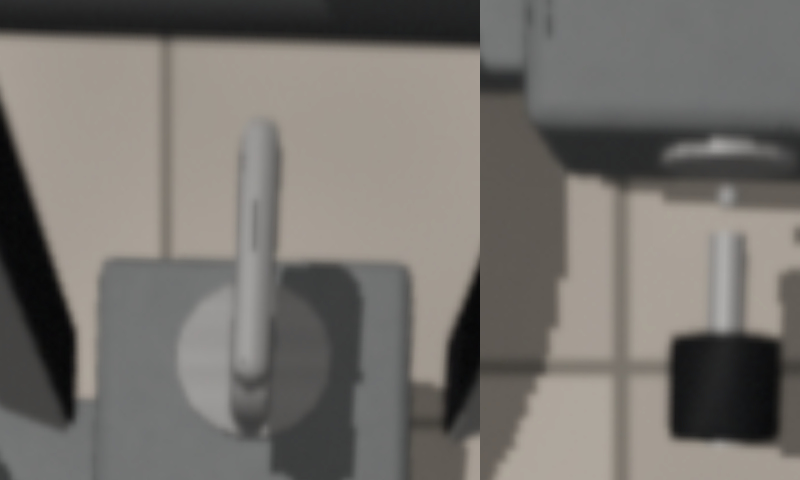

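Call:
apply_moves([
  {"rx": 0,"ry": 0,"rz": 1,"tx": -40,"ty": 2,"tz": 0,"jaw": 0.4},
  {"rx": 0,"ry": 0,"rz": 1,"tx": -68,"ty": 2,"tz": 0,"jaw": 0.4},
  {"rx": 0,"ry": 0,"rz": 1,"tx": -68,"ty": 2,"tz": 40,"jaw": 0.4},
  {"rx": 0,"ry": 0,"rz": 1,"tx": -68,"ty": 2,"tz": 70,"jaw": 0.4},
  {"rx": 0,"ry": 0,"rz": 1,"tx": -68,"ty": 2,"tz": 80,"jaw": 0.7},
  {"rx": 0,"ry": 0,"rz": 1,"tx": -68,"ty": 2,"tz": 80,"jaw": 1},
  {"rx": 0,"ry": 0,"rz": 1,"tx": -68,"ty": 2,"tz": 80,"jaw": 1},
  {"rx": 0,"ry": 0,"rz": 1,"tx": -68,"ty": 2,"tz": 80,"jaw": 1},
  {"rx": 0,"ry": 0,"rz": 1,"tx": -68,"ty": 2,"tz": 80,"jaw": 1},
  {"rx": 0,"ry": 0,"rz": 1,"tx": -68,"ty": 2,"tz": 80,"jaw": 1},
], squeeze=50)

```text
time: 10.52
tcp_pos: [649.4, 6.8, 100.8]
eef_rot: [0.023, 1.0, -0.0, 0.001]
ft_force: [-0.7, -0.1, 2.2]
grip_width: 0.099
grip_force: 50.0
```

```bash
python3 -c "
from h import *
o=env.get_obs(); print(o)"
```

```text
{'time': 10.525, 'qpos': array([-1.63811617e-01,  3.18713225e-01,  1.61694130e+00,  4.12596347e-06,
        1.20472959e+00, -1.68926443e+00]), 'qvel': array([ 3.53791038e-04,  1.99769748e-03, -8.42665748e-04, -4.72402577e-05,
        2.25387483e-03,  1.05821741e-03]), 'joint_efforts': array([-5.46212343e-02, -4.09124923e+01, -2.84253877e+01, -2.40531389e-02,
       -6.53213798e-02, -3.42775136e-03]), 'tcp_pos': array([649.44964254,   6.77971238, 100.82408887]), 'eef_rot': array([ 2.26705481e-02,  9.99742807e-01, -8.30955859e-05,  5.98528552e-04]), 'ft_force': array([-0.67392513, -0.12913168,  2.2345822 ]), 'ft_torque': array([ 0.1199098 , -0.00793955,  0.07041707]), 'grip_force': 50.00110745429993, 'grip_width': 0.09896455918378583}
```

Call:
apply_moves([
  {"rx": 0,"ry": 0,"rz": 10,"tx": 0,"ty": 0,"tz": 0,"jaw": 1},
  {"rx": 0,"ry": 0,"rz": 20,"tx": 0,"ty": 0,"tz": 0,"jaw": 1},
  {"rx": 0,"ry": 0,"rz": 30,"tx": 0,"ty": 0,"tz": 0,"jaw": 1},
  {"rx": 0,"ry": 0,"rz": 40,"tx": 0,"ty": 0,"tz": 0,"jaw": 1},
  {"rx": 0,"ry": 0,"rz": 50,"tx": 0,"ty": 0,"tz": 0,"jaw": 1},
  {"rx": 0,"ry": 0,"rz": 60,"tx": 0,"ty": 0,"tz": 0,"jaw": 1},
  {"rx": 0,"ry": 0,"rz": 70,"tx": 0,"ty": 0,"tz": 0,"jaw": 1},
  {"rx": 0,"ry": 0,"rz": 80,"tx": 0,"ty": 0,"tz": 0,"jaw": 1},
  {"rx": 0,"ry": 0,"rz": 90,"tx": 0,"ty": 0,"tz": 0,"jaw": 1},
  {"rx": 0,"ry": 0,"rz": 100,"tx": 0,"ty": 0,"tz": 0,"jaw": 1},
  {"rx": 0,"ry": 0,"rz": 110,"tx": 0,"ty": 0,"tz": 0,"jaw": 1},
  {"rx": 0,"ry": 0,"rz": 120,"tx": 0,"ty": 0,"tz": 0,"jaw": 1},
], squeeze=60)

```text
time: 12.02
tcp_pos: [649.8, 6.9, 100.8]
eef_rot: [0.878, 0.478, 0.001, 0.001]
ft_force: [1.2, 1.0, 2.1]
grip_width: 0.1
grip_force: 60.1
```

```bash
python3 -c "
from h import *
o=env.get_obs(); print(o['qpos'][5],o['ft_torque'],o['ft_force'])"
```

```text
0.41019165705799254 [ 0.08216887 -0.09369489  0.30838972] [1.24258151 0.9563757  2.08868553]
```

Call:
apply_moves([
  {"rx": 0,"ry": 0,"rz": 10,"tx": 0,"ty": 0,"tz": 0,"jaw": 1},
  {"rx": 0,"ry": 0,"rz": 20,"tx": 0,"ty": 0,"tz": 0,"jaw": 1},
  {"rx": 0,"ry": 0,"rz": 30,"tx": 0,"ty": 0,"tz": 0,"jaw": 1},
  {"rx": 0,"ry": 0,"rz": 40,"tx": 0,"ty": 0,"tz": 0,"jaw": 1},
  {"rx": 0,"ry": 0,"rz": 50,"tx": 0,"ty": 0,"tz": 0,"jaw": 1},
  {"rx": 0,"ry": 0,"rz": 60,"tx": 0,"ty": 0,"tz": 0,"jaw": 1},
  {"rx": 0,"ry": 0,"rz": 70,"tx": 0,"ty": 0,"tz": 0,"jaw": 1},
  {"rx": 0,"ry": 0,"rz": 80,"tx": 0,"ty": 0,"tz": 0,"jaw": 1},
  {"rx": 0,"ry": 0,"rz": 90,"tx": 0,"ty": 0,"tz": 0,"jaw": 1},
  {"rx": 0,"ry": 0,"rz": 100,"tx": 0,"ty": 0,"tz": 0,"jaw": 1},
  {"rx": 0,"ry": 0,"rz": 110,"tx": 0,"ty": 0,"tz": 0,"jaw": 1},
  {"rx": 0,"ry": 0,"rz": 120,"tx": 0,"ty": 0,"tz": 0,"jaw": 1},
], squeeze=60)

```text
time: 13.52
tcp_pos: [649.7, 6.5, 100.8]
eef_rot: [0.853, -0.522, 0.001, -0.0]
ft_force: [1.2, -0.4, 2.5]
grip_width: 0.091
grip_force: 60.2
```

```bash
python3 -c "
from h import *
o=env.get_obs(); print(o['qpos'][5],o['ft_torque'],o['ft_force'],R.from_quat(o['eef_rot']).as_matrix().round(3))"
```

```text
2.5044420598928427 [0.06249739 0.01391076 0.31560406] [ 1.20120985 -0.44587122  2.50241115] [[ 0.456 -0.89   0.002]
 [-0.89  -0.456 -0.001]
 [ 0.001 -0.001 -1.   ]]
```

Call:
apply_moves([
  {"rx": 0,"ry": 0,"rz": 0,"tx": 0,"ty": 0,"tz": 0,"jaw": 0.5},
  {"rx": 0,"ry": 0,"rz": 0,"tx": 0,"ty": 0,"tz": 0,"jaw": 0.5},
  {"rx": 0,"ry": 0,"rz": 0,"tx": 0,"ty": 0,"tz": 0,"jaw": 0.5},
  {"rx": 0,"ry": 0,"rz": 0,"tx": 0,"ty": 0,"tz": -25,"jaw": 0.5},
  {"rx": 0,"ry": 0,"rz": 0,"tx": 0,"ty": 0,"tz": -52,"jaw": 0.5},
  {"rx": 0,"ry": 0,"rz": -10,"tx": 0,"ty": 0,"tz": -55,"jaw": 0.5},
  {"rx": 0,"ry": 0,"rz": -20,"tx": 0,"ty": 0,"tz": -55,"jaw": 0.5},
  {"rx": 0,"ry": 0,"rz": -30,"tx": 0,"ty": 0,"tz": -55,"jaw": 0.5},
  {"rx": 0,"ry": 0,"rz": -40,"tx": 0,"ty": 0,"tz": -55,"jaw": 0.5},
  {"rx": 0,"ry": 0,"rz": -50,"tx": 0,"ty": 0,"tz": -55,"jaw": 0.5},
  {"rx": 0,"ry": 0,"rz": -60,"tx": 0,"ty": 0,"tz": -55,"jaw": 0.5},
  {"rx": 0,"ry": 0,"rz": -70,"tx": 0,"ty": 0,"tz": -55,"jaw": 0.5},
], squeeze=60)

```text
time: 15.02
tcp_pos: [648.8, 6.9, 154.7]
eef_rot: [0.998, 0.068, -0.0, -0.0]
ft_force: [-0.2, -0.8, 0.3]
grip_width: 0.502
grip_force: 0.0
```

Call:
apply_moves([
  {"rx": 0,"ry": 0,"rz": -10,"tx": 0,"ty": 0,"tz": 0,"jaw": 0.5},
  {"rx": 0,"ry": 0,"rz": -20,"tx": 0,"ty": 0,"tz": 0,"jaw": 0.5},
  {"rx": 0,"ry": 0,"rz": -30,"tx": 0,"ty": 0,"tz": 0,"jaw": 0.5},
  {"rx": 0,"ry": 0,"rz": -40,"tx": 0,"ty": 0,"tz": 0,"jaw": 0.5},
  {"rx": 0,"ry": 0,"rz": -50,"tx": 0,"ty": 0,"tz": 0,"jaw": 0.5},
  {"rx": 0,"ry": 0,"rz": -60,"tx": 0,"ty": 0,"tz": 0,"jaw": 0.5},
  {"rx": 0,"ry": 0,"rz": -70,"tx": 0,"ty": 0,"tz": 0,"jaw": 0.5},
  {"rx": 0,"ry": 0,"rz": -80,"tx": 0,"ty": 0,"tz": 0,"jaw": 0.5},
  {"rx": 0,"ry": 0,"rz": -90,"tx": 0,"ty": 0,"tz": 0,"jaw": 0.5},
  {"rx": 0,"ry": 0,"rz": -100,"tx": 0,"ty": 0,"tz": 0,"jaw": 0.5},
  {"rx": 0,"ry": 0,"rz": -110,"tx": 0,"ty": 0,"tz": 0,"jaw": 0.5},
  {"rx": 0,"ry": 0,"rz": -110,"tx": 0,"ty": 0,"tz": 0,"jaw": 0.5},
], squeeze=60)

```text
time: 16.52
tcp_pos: [648.8, 6.9, 154.8]
eef_rot: [0.52, 0.854, -0.0, -0.0]
ft_force: [-0.1, -0.5, 0.2]
grip_width: 0.502
grip_force: 0.0
```

Call:
apply_moves([
  {"rx": 0,"ry": 0,"rz": 0,"tx": 0,"ty": 0,"tz": 30,"jaw": 0.5},
  {"rx": 0,"ry": 0,"rz": 0,"tx": 0,"ty": 0,"tz": 55,"jaw": 0.5},
  {"rx": 0,"ry": 0,"rz": 0,"tx": 0,"ty": 0,"tz": 55,"jaw": 1},
  {"rx": 0,"ry": 0,"rz": 0,"tx": 0,"ty": 0,"tz": 55,"jaw": 1},
  {"rx": 0,"ry": 0,"rz": 0,"tx": 0,"ty": 0,"tz": 55,"jaw": 1},
  {"rx": 0,"ry": 0,"rz": 0,"tx": 0,"ty": 0,"tz": 55,"jaw": 1},
  {"rx": 0,"ry": 0,"rz": 0,"tx": 0,"ty": 0,"tz": 55,"jaw": 1},
  {"rx": 0,"ry": 0,"rz": 0,"tx": 0,"ty": 0,"tz": 55,"jaw": 1},
], squeeze=60)

```text
time: 17.52
tcp_pos: [649.7, 6.8, 101.0]
eef_rot: [0.519, 0.854, 0.0, 0.001]
ft_force: [-0.2, 0.2, 4.6]
grip_width: 0.101
grip_force: 60.0
```

Call:
apply_moves([
  {"rx": 0,"ry": 0,"rz": 10,"tx": 0,"ty": 0,"tz": 0,"jaw": 1},
  {"rx": 0,"ry": 0,"rz": 20,"tx": 0,"ty": 0,"tz": 0,"jaw": 1},
  {"rx": 0,"ry": 0,"rz": 30,"tx": 0,"ty": 0,"tz": 0,"jaw": 1},
  {"rx": 0,"ry": 0,"rz": 40,"tx": 0,"ty": 0,"tz": 0,"jaw": 1},
  {"rx": 0,"ry": 0,"rz": 50,"tx": 0,"ty": 0,"tz": 0,"jaw": 1},
], squeeze=60)

```text
time: 18.15
tcp_pos: [649.7, 6.7, 101.0]
eef_rot: [0.833, 0.553, 0.001, 0.001]
ft_force: [-0.6, 1.1, 4.7]
grip_width: 0.099
grip_force: 60.1
```

```bash
cat > s.py <<'E'
from h import *
o=env.get_obs(); m=R.from_quat(o['eef_rot']).as_matrix(); print("yaw of tool y",np.degrees(np.arctan2(m[1,1],m[0,1])).round(2),o['qpos'][5].round(3),o['ft_torque'].round(3),o['ft_force'].round(1),o['tcp_pos'].round(1))
E
python3 s.py
```

```text
yaw of tool y -22.88 0.236 [-0.011  0.029  0.357] [-0.6  1.1  4.7] [649.7   6.7 101. ]
```

Call:
apply_moves([
  {"rx": 0,"ry": 0,"rz": 7,"tx": 0,"ty": 0,"tz": 0,"jaw": 1},
  {"rx": 0,"ry": 0,"rz": 14,"tx": 0,"ty": 0,"tz": 0,"jaw": 1},
])

```text
time: 18.4
tcp_pos: [649.7, 6.7, 101.0]
eef_rot: [0.894, 0.448, 0.001, 0.001]
ft_force: [0.0, 0.8, 4.6]
grip_width: 0.098
grip_force: 60.1
```

```bash
python3 s.py
```

```text
yaw of tool y -36.78 0.478 [-0.037  0.153  0.344] [0.  0.8 4.6] [649.7   6.7 101. ]
```

Call:
apply_moves([
  {"rx": 0,"ry": 0,"rz": 6,"tx": 0,"ty": 0,"tz": 0,"jaw": 1},
  {"rx": 0,"ry": 0,"rz": 12,"tx": 0,"ty": 0,"tz": 0,"jaw": 1},
])

```text
time: 18.65
tcp_pos: [649.7, 6.7, 101.1]
eef_rot: [0.936, 0.352, 0.001, 0.001]
ft_force: [0.4, 0.3, 5.0]
grip_width: 0.099
grip_force: 60.1
```

```bash
python3 s.py
```

```text
yaw of tool y -48.75 0.687 [0.069 0.05  0.314] [0.4 0.3 5. ] [649.7   6.7 101.1]
```

Call:
apply_moves([
  {"rx": 0,"ry": 0,"rz": 6,"tx": 0,"ty": 0,"tz": 0,"jaw": 1},
  {"rx": 0,"ry": 0,"rz": 10,"tx": 0,"ty": 0,"tz": 0,"jaw": 1},
])

```text
time: 18.9
tcp_pos: [649.7, 6.7, 101.0]
eef_rot: [0.963, 0.27, 0.001, 0.001]
ft_force: [-0.6, -0.2, 4.1]
grip_width: 0.098
grip_force: 60.1
```

```bash
python3 s.py
```

```text
yaw of tool y -58.69 0.861 [0.024 0.082 0.372] [-0.6 -0.2  4.1] [649.7   6.7 101. ]
```

Call:
apply_moves([
  {"rx": 0,"ry": 0,"rz": 5,"tx": 0,"ty": 0,"tz": 0,"jaw": 1},
  {"rx": 0,"ry": 0,"rz": 8,"tx": 0,"ty": 0,"tz": 0,"jaw": 1},
])

```text
time: 19.15
tcp_pos: [649.7, 6.7, 101.0]
eef_rot: [0.979, 0.202, 0.001, 0.0]
ft_force: [-0.3, 0.5, 4.3]
grip_width: 0.096
grip_force: 60.1
```

```bash
python3 s.py
```

```text
yaw of tool y -66.66 1.0 [0.026 0.071 0.328] [-0.3  0.5  4.3] [649.7   6.7 101. ]
```

Call:
apply_moves([
  {"rx": 0,"ry": 0,"rz": 5,"tx": 0,"ty": 0,"tz": 0,"jaw": 1},
  {"rx": 0,"ry": 0,"rz": 5,"tx": 0,"ty": 0,"tz": 0,"jaw": 1},
])

```text
time: 19.4
tcp_pos: [649.7, 6.7, 101.0]
eef_rot: [0.987, 0.161, 0.001, 0.0]
ft_force: [0.1, 0.4, 5.5]
grip_width: 0.094
grip_force: 60.0
```

```bash
python3 s.py
```

```text
yaw of tool y -71.52 1.085 [-0.022  0.065  0.246] [0.1 0.4 5.5] [649.7   6.7 101. ]
```

Call:
apply_moves([
  {"rx": 0,"ry": 0,"rz": 5,"tx": 0,"ty": 0,"tz": 0,"jaw": 1},
  {"rx": 0,"ry": 0,"rz": 5,"tx": 0,"ty": 0,"tz": 0,"jaw": 1},
])

```text
time: 19.65
tcp_pos: [649.7, 6.7, 101.0]
eef_rot: [0.993, 0.118, 0.001, 0.0]
ft_force: [-0.1, -0.2, 5.7]
grip_width: 0.098
grip_force: 60.1
```

```bash
python3 s.py
```

```text
yaw of tool y -76.5 1.172 [0.077 0.127 0.28 ] [-0.1 -0.2  5.7] [649.7   6.7 101. ]
```

Call:
apply_moves([
  {"rx": 0,"ry": 0,"rz": 5,"tx": 0,"ty": 0,"tz": 0,"jaw": 1},
  {"rx": 0,"ry": 0,"rz": 8,"tx": 0,"ty": 0,"tz": 0,"jaw": 1},
  {"rx": 0,"ry": 0,"rz": 8,"tx": 0,"ty": 0,"tz": 0,"jaw": 1},
])

```text
time: 20.02
tcp_pos: [649.7, 6.7, 101.0]
eef_rot: [0.999, 0.049, 0.001, 0.001]
ft_force: [0.6, -0.4, 5.8]
grip_width: 0.101
grip_force: 65.0
```

```bash
python3 s.py; python3 - <<'E'
from h import *
for n in ("scene","side"):
    im=env.snapshot(n)[:,:,::-1]; cv2.imwrite(f"pics/{n}1.png",im)
a=cv2.imread("pics/scene1.png");b=cv2.imread("pics/side1.png")
cs=w2px(cam("scene"),[[650,7,115]])[0];cd=w2px(cam("side"),[[650,7,115]])[0]
f=lambda i,c:cv2.resize(i[int(c[1])-40:int(c[1])+40,int(c[0])-40:int(c[0])+40],(400,400),interpolation=3)
cv2.imwrite("pics/k1.png",np.hstack([f(a,cs),f(b,cd)]))
E
```

```text
yaw of tool y -84.36 1.309 [-0.022  0.104  1.018] [ 0.6 -0.4  5.8] [649.7   6.7 101. ]
```

View pics/k1.png

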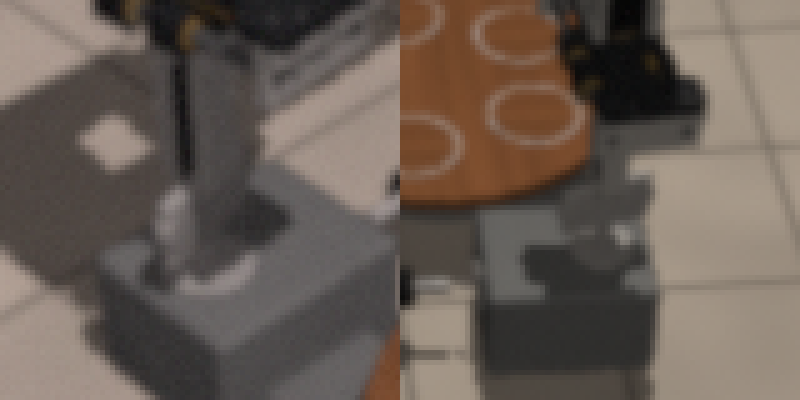

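Call:
apply_moves([
  {"rx": 0,"ry": 0,"rz": 0,"tx": 0,"ty": 0,"tz": 0,"jaw": 0.4},
  {"rx": 0,"ry": 0,"rz": 0,"tx": 0,"ty": 0,"tz": 0,"jaw": 0.4},
  {"rx": 0,"ry": 0,"rz": 0,"tx": 0,"ty": 0,"tz": 0,"jaw": 0.4},
  {"rx": 0,"ry": 0,"rz": 0,"tx": 0,"ty": 0,"tz": -25,"jaw": 0.4},
  {"rx": 0,"ry": 0,"rz": 0,"tx": 0,"ty": 0,"tz": -60,"jaw": 0.4},
  {"rx": 0,"ry": 0,"rz": 3,"tx": -30,"ty": -4,"tz": -75,"jaw": 0.4},
  {"rx": 0,"ry": 0,"rz": 7,"tx": -80,"ty": -10,"tz": -75,"jaw": 0.4},
  {"rx": 0,"ry": 0,"rz": 7,"tx": -125,"ty": -15,"tz": -75,"jaw": 0.4},
  {"rx": 0,"ry": 0,"rz": 7,"tx": -145,"ty": -17,"tz": -75,"jaw": 0.4},
  {"rx": 0,"ry": 0,"rz": 7,"tx": -145,"ty": -17,"tz": -75,"jaw": 0.4},
])

```text
time: 21.38
tcp_pos: [502.2, 10.2, 174.9]
eef_rot: [1.0, -0.014, 0.0, -0.0]
ft_force: [0.3, 0.3, 0.1]
grip_width: 0.603
grip_force: 0.0
```

```bash
python3 s.py; python3 - <<'E'
from h import *
o=env.get_obs(); im=env.snapshot("wrist")[:,:,::-1]; c=cam("wrist",o); cv2.imwrite("pics/w6.png",im)
for n,z in (("key",118),("knob",50)):
    for d in env.masks_of(n,"wrist")[:2]:
        v,u=np.nonzero(d["region"]); e=d["extent"]; print(n,round(d["confidence"],2),px2w(c,[[u.mean(),v.mean()],[e[0],e[1]]],z).round(1))
E
```

```text
yaw of tool y -91.61 1.393 [ 0.056  0.034 -0.031] [0.3 0.3 0.1] [502.2  10.2 174.9]
key 0.55 [[648.4   5.8 118. ]
 [647.4   6.8 118. ]]
knob 0.65 [[511.6   9.1  50. ]
 [518.    8.1  50. ]]
```

View pics/w6.png

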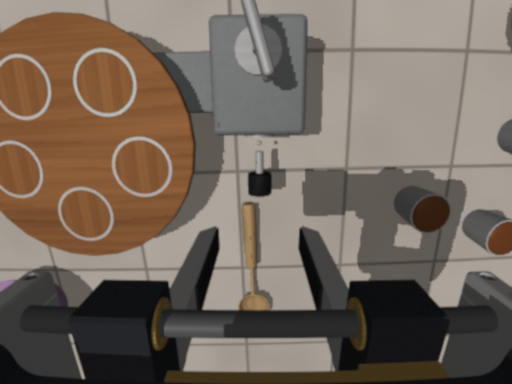

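```bash
python3 - <<'E'
from h import *
o=env.get_obs(); c=cam("wrist",o); im=cv2.imread("pics/w6.png")
a=topdown(c,im,590,710,-50,70,136,.25); cv2.imwrite("pics/k2.png",np.hstack([a,cv2.imread("pics/w5td.png")[:, :320]]))
E
```

```text
(no output)
```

View pics/k2.png

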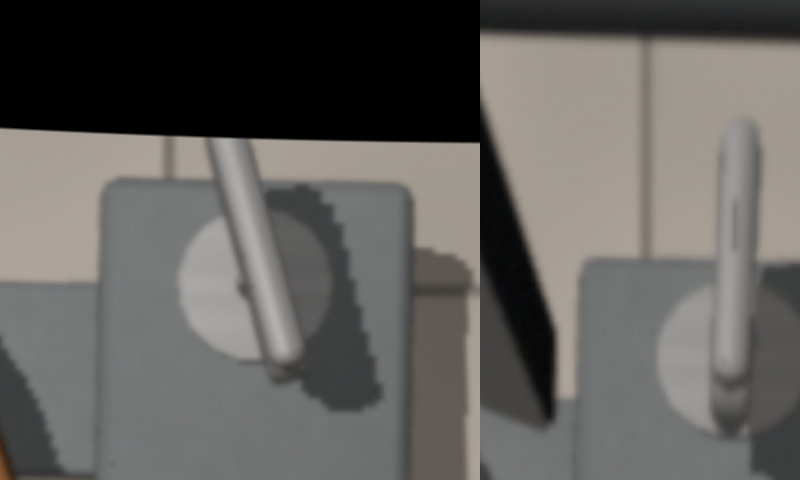

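Call:
apply_moves([
  {"rx": 0,"ry": 0,"rz": 0,"tx": 2,"ty": 1,"tz": 50,"jaw": 0.4},
  {"rx": 0,"ry": 0,"rz": 0,"tx": 2,"ty": 1,"tz": 100,"jaw": 0.4},
  {"rx": 0,"ry": 0,"rz": 0,"tx": 2,"ty": 1,"tz": 135,"jaw": 0.4},
  {"rx": 0,"ry": 0,"rz": 0,"tx": 2,"ty": 1,"tz": 149,"jaw": 0.4},
  {"rx": 0,"ry": 0,"rz": 0,"tx": 2,"ty": 1,"tz": 149,"jaw": 1},
  {"rx": 0,"ry": 0,"rz": 0,"tx": 2,"ty": 1,"tz": 149,"jaw": 1},
  {"rx": 0,"ry": 0,"rz": 0,"tx": 2,"ty": 1,"tz": 149,"jaw": 1},
  {"rx": 0,"ry": 0,"rz": 0,"tx": 2,"ty": 1,"tz": 149,"jaw": 1},
  {"rx": 0,"ry": 0,"rz": 0,"tx": 2,"ty": 1,"tz": 149,"jaw": 1},
], squeeze=40)

```text
time: 22.65
tcp_pos: [506.0, 9.3, 26.9]
eef_rot: [1.0, -0.014, 0.001, -0.0]
ft_force: [1.4, 2.7, 2.9]
grip_width: 0.229
grip_force: 32.7
```

Call:
apply_moves([
  {"rx": 0,"ry": 0,"rz": 0,"tx": 8,"ty": 0,"tz": 0,"jaw": 1},
  {"rx": 0,"ry": 0,"rz": 0,"tx": 16,"ty": 0,"tz": 0,"jaw": 1},
  {"rx": 0,"ry": 0,"rz": 0,"tx": 24,"ty": 0,"tz": 0,"jaw": 1},
  {"rx": 0,"ry": 0,"rz": 0,"tx": 32,"ty": 0,"tz": 0,"jaw": 1},
  {"rx": 0,"ry": 0,"rz": 0,"tx": 37,"ty": 0,"tz": 0,"jaw": 1},
  {"rx": 0,"ry": 0,"rz": 0,"tx": 38,"ty": 0,"tz": 0,"jaw": 1},
  {"rx": 0,"ry": 0,"rz": 0,"tx": 38,"ty": 0,"tz": 0,"jaw": 1},
])

```text
time: 23.52
tcp_pos: [542.1, 8.6, 26.7]
eef_rot: [1.0, -0.014, -0.002, -0.001]
ft_force: [-5.9, 4.3, 11.0]
grip_width: 0.23
grip_force: 35.4
```

Call:
apply_moves([
  {"rx": 0,"ry": 0,"rz": 0,"tx": 36,"ty": 0,"tz": 0,"jaw": 0.4},
  {"rx": 0,"ry": 0,"rz": 0,"tx": 36,"ty": 0,"tz": 0,"jaw": 0.4},
  {"rx": 0,"ry": 0,"rz": 0,"tx": 36,"ty": 0,"tz": 0,"jaw": 0.4},
])

```text
time: 23.9
tcp_pos: [552.4, 8.5, 21.4]
eef_rot: [0.999, -0.011, -0.033, -0.001]
ft_force: [-75.0, -5.1, 47.0]
grip_width: 0.51
grip_force: 39.2
```

Call:
apply_moves([
  {"rx": 0,"ry": 0,"rz": 0,"tx": -37,"ty": 0,"tz": 0,"jaw": 0.3},
  {"rx": 0,"ry": 0,"rz": 0,"tx": -37,"ty": 0,"tz": 0,"jaw": 0.3},
])

```text
time: 24.15
tcp_pos: [538.8, 8.1, 24.6]
eef_rot: [1.0, -0.014, -0.002, 0.0]
ft_force: [0.7, -0.6, -0.8]
grip_width: 0.693
grip_force: 0.0
```

```bash
python3 s.py; python3 - <<'E'
from h import *
o=env.get_obs();print(o["grip_width"]); im=env.snapshot("wrist")[:,:,::-1]; c=cam("wrist",o); cv2.imwrite("pics/w7.png",im)
E
```

```text
yaw of tool y -91.59 1.404 [0.02  0.048 0.082] [ 0.7 -0.6 -0.8] [538.8   8.1  24.6]
0.6926835014743534
```

View pics/w7.png

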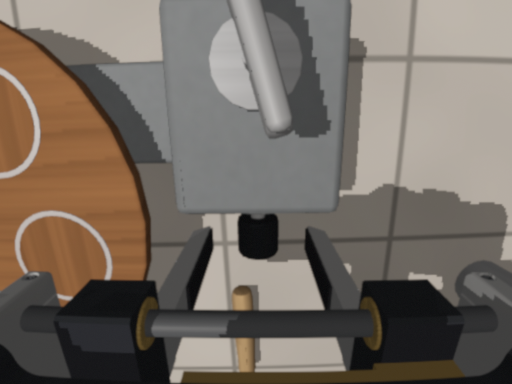

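Call:
apply_moves([
  {"rx": 0,"ry": 0,"rz": 0,"tx": 0,"ty": 0,"tz": -40,"jaw": 0.3},
  {"rx": 0,"ry": 0,"rz": 0,"tx": 0,"ty": 0,"tz": -95,"jaw": 0.3},
  {"rx": 0,"ry": 0,"rz": 0,"tx": 0,"ty": 0,"tz": -155,"jaw": 0.3},
  {"rx": 0,"ry": 0,"rz": 0,"tx": -10,"ty": 40,"tz": -190,"jaw": 0.1},
  {"rx": 0,"ry": 0,"rz": 0,"tx": -20,"ty": 95,"tz": -200,"jaw": 0.1},
  {"rx": 0,"ry": 0,"rz": 0,"tx": -30,"ty": 150,"tz": -200,"jaw": 0.1},
  {"rx": 0,"ry": 0,"rz": 0,"tx": -40,"ty": 205,"tz": -200,"jaw": 0.1},
  {"rx": 0,"ry": 0,"rz": 0,"tx": -50,"ty": 240,"tz": -200,"jaw": 0.1},
  {"rx": 0,"ry": 0,"rz": 0,"tx": -50,"ty": 240,"tz": -200,"jaw": 0.1},
  {"rx": 0,"ry": 0,"rz": 0,"tx": -50,"ty": 240,"tz": -200,"jaw": 0.1},
], squeeze=15)

```text
time: 25.45
tcp_pos: [485.9, -230.3, 226.1]
eef_rot: [1.0, -0.014, 0.0, 0.0]
ft_force: [-0.3, -0.1, -0.2]
grip_width: 0.9
grip_force: 0.0
```

```bash
python3 s.py; cat > p.py <<'E'
from h import *
import sys
def pud(tag):
    o=env.get_obs(); im=env.snapshot("wrist")[:,:,::-1]; c=cam("wrist",o); cv2.imwrite(f"pics/{tag}.png",im)
    m=R.from_quat(o['eef_rot']).as_matrix()
    hsv=cv2.cvtColor(im,cv2.COLOR_BGR2HSV)
    for d in env.masks_of("pudding0","wrist"):
        r=d["region"]; 
        if r.sum()<50: continue
        H=np.median(hsv[r],0)
        brown=r&((hsv[...,0]<18)|(hsv[...,0]>170))&(hsv[...,1]>100)
        v,u=np.nonzero(brown); w=[np.nan]*3; t=w; sz=0
        if len(u)>40:
            (cc,sz,_)=cv2.fitEllipse(cv2.convexHull(np.c_[u,v].astype(np.int32)))
            w=px2w(c,[cc],57)[0]; t=m.T@(w-o["tcp_pos"])
        print(round(d["confidence"],2),np.round(d["extent"]),"hsv",H,"top px",np.round(sz),"world",np.round(w,1),"tool",np.round(t,1))
if __name__=="__main__": pud(sys.argv[1])
E
python3 p.py w8
```

```text
yaw of tool y -91.59 0.945 [ 0.07   0.102 -0.054] [-0.3 -0.1 -0.2] [ 485.9 -230.3  226.1]
0.9 [246. 193.  38.  43.] hsv [ 12.  156.5  89. ] top px [32. 34.] world [ 460.5 -209.9   57. ] tool [-26.  -19.7 169.1]
0.78 [389. 186.  46.  44.] hsv [ 88. 195.  63.] top px 0 world [nan nan nan] tool [nan nan nan]
0.76 [321. 214.  45.  46.] hsv [ 12. 154.  72.] top px [29. 33.] world [ 421.6 -322.    57. ] tool [-61.7  93.4 169.1]
0.74 [345. 126.  46.  39.] hsv [ 12. 166.  86.] top px [34. 37.] world [ 554.1 -351.3   57. ] tool [ 71.5 119.1 169.2]
```

View pics/w8.png

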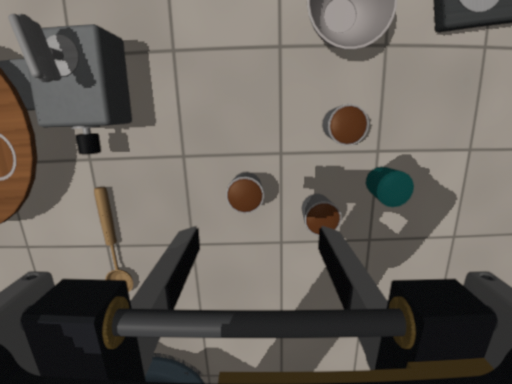

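Call:
apply_moves([
  {"rx": 0,"ry": 0,"rz": 0,"tx": -26,"ty": -20,"tz": 40,"jaw": 0.1},
  {"rx": 0,"ry": 0,"rz": 0,"tx": -26,"ty": -20,"tz": 95,"jaw": 0.1},
  {"rx": 0,"ry": 0,"rz": 0,"tx": -26,"ty": -20,"tz": 145,"jaw": 0.1},
  {"rx": 0,"ry": 0,"rz": 0,"tx": -26,"ty": -20,"tz": 185,"jaw": 0.1},
  {"rx": 0,"ry": 0,"rz": 0,"tx": -26,"ty": -20,"tz": 208,"jaw": 0.1},
  {"rx": 0,"ry": 0,"rz": 0,"tx": -26,"ty": -20,"tz": 208,"jaw": 0.8},
  {"rx": 0,"ry": 0,"rz": 0,"tx": -26,"ty": -20,"tz": 208,"jaw": 0.8},
  {"rx": 0,"ry": 0,"rz": 0,"tx": -26,"ty": -20,"tz": 208,"jaw": 0.8},
  {"rx": 0,"ry": 0,"rz": 0,"tx": -26,"ty": -20,"tz": 208,"jaw": 0.8},
  {"rx": 0,"ry": 0,"rz": 0,"tx": -26,"ty": -20,"tz": 208,"jaw": 0.8},
  {"rx": 0,"ry": 0,"rz": 0,"tx": -26,"ty": -20,"tz": 208,"jaw": 0.8},
], squeeze=15)

```text
time: 26.92
tcp_pos: [460.9, -210.1, 19.3]
eef_rot: [1.0, -0.014, 0.001, 0.0]
ft_force: [0.3, 2.9, 7.1]
grip_width: 0.574
grip_force: 15.0
```

```bash
python3 s.py
```

```text
yaw of tool y -91.61 0.946 [0.517 0.088 0.044] [0.3 2.9 7.1] [ 460.9 -210.1   19.3]
```

Call:
apply_moves([
  {"rx": 0,"ry": 0,"rz": 0,"tx": 0,"ty": 0,"tz": -40,"jaw": 0.8},
  {"rx": 0,"ry": 0,"rz": 0,"tx": 0,"ty": 0,"tz": -95,"jaw": 0.8},
  {"rx": 0,"ry": 0,"rz": 0,"tx": 0,"ty": -10,"tz": -150,"jaw": 0.8},
  {"rx": 0,"ry": 0,"rz": 0,"tx": 8,"ty": -50,"tz": -175,"jaw": 0.8},
  {"rx": 0,"ry": 0,"rz": 0,"tx": 16,"ty": -100,"tz": -180,"jaw": 0.8},
  {"rx": 0,"ry": 0,"rz": 0,"tx": 25,"ty": -155,"tz": -180,"jaw": 0.8},
  {"rx": 0,"ry": 0,"rz": 0,"tx": 35,"ty": -210,"tz": -180,"jaw": 0.8},
  {"rx": 0,"ry": 0,"rz": 0,"tx": 45,"ty": -265,"tz": -180,"jaw": 0.8},
  {"rx": 0,"ry": 0,"rz": 0,"tx": 53,"ty": -315,"tz": -170,"jaw": 0.8},
  {"rx": 0,"ry": 0,"rz": 0,"tx": 60,"ty": -350,"tz": -140,"jaw": 0.8},
  {"rx": 0,"ry": 0,"rz": 0,"tx": 60,"ty": -360,"tz": -110,"jaw": 0.8},
  {"rx": 0,"ry": 0,"rz": 0,"tx": 60,"ty": -360,"tz": -90,"jaw": 0.8},
], squeeze=20)

```text
time: 28.42
tcp_pos: [528.4, 149.2, 105.6]
eef_rot: [1.0, -0.013, -0.001, 0.0]
ft_force: [0.0, -0.2, -2.0]
grip_width: 0.573
grip_force: 20.0
```

```bash
python3 s.py; python3 - <<'E'
from h import *
o=env.get_obs(); im=env.snapshot("wrist")[:,:,::-1]; c=cam("wrist",o)
print("rings",ringfit(c,im,(560,230)),o["grip_width"],o["grip_force"])
E
```

```text
yaw of tool y -91.5 1.666 [ 0.023  0.165 -0.036] [ 0.  -0.2 -2. ] [528.4 149.2 105.6]
rings (array([558.16272106, 228.32113552,   0.60983947]), np.float64(-130.84117126464844)) 0.5730991898266875 19.999581458978355
```

Call:
apply_moves([
  {"rx": 0,"ry": 0,"rz": 0,"tx": 2,"ty": 1,"tz": 12,"jaw": 0.8},
  {"rx": 0,"ry": 0,"rz": 0,"tx": 2,"ty": 1,"tz": 22,"jaw": 0.8},
  {"rx": 0,"ry": 0,"rz": 0,"tx": 2,"ty": 1,"tz": 27,"jaw": 0.8},
  {"rx": 0,"ry": 0,"rz": 0,"tx": 2,"ty": 1,"tz": 28,"jaw": 0.8},
  {"rx": 0,"ry": 0,"rz": 0,"tx": 2,"ty": 1,"tz": 28,"jaw": 0.8},
])

```text
time: 29.1
tcp_pos: [532.2, 147.3, 80.4]
eef_rot: [1.0, -0.014, 0.0, -0.0]
ft_force: [-0.2, 0.6, -1.8]
grip_width: 0.569
grip_force: 20.0
```

```bash
python3 s.py
```

```text
yaw of tool y -91.61 1.664 [0.079 0.102 0.002] [-0.2  0.6 -1.8] [532.2 147.3  80.4]
```

Call:
apply_moves([
  {"rx": 0,"ry": 0,"rz": 0,"tx": -1,"ty": 0,"tz": 1,"jaw": 0.8},
  {"rx": 0,"ry": 0,"rz": 0,"tx": -1,"ty": 0,"tz": 1,"jaw": 0.3},
  {"rx": 0,"ry": 0,"rz": 0,"tx": -1,"ty": 0,"tz": 1,"jaw": 0.3},
  {"rx": 0,"ry": 0,"rz": 0,"tx": -1,"ty": 0,"tz": 1,"jaw": 0.3},
  {"rx": 0,"ry": 0,"rz": 0,"tx": -1,"ty": 0,"tz": -30,"jaw": 0.3},
  {"rx": 0,"ry": 0,"rz": 0,"tx": -1,"ty": 0,"tz": -80,"jaw": 0.3},
  {"rx": 0,"ry": 0,"rz": 0,"tx": -10,"ty": 30,"tz": -120,"jaw": 0.1},
  {"rx": 0,"ry": 0,"rz": 0,"tx": -20,"ty": 85,"tz": -140,"jaw": 0.1},
  {"rx": 0,"ry": 0,"rz": 0,"tx": -30,"ty": 140,"tz": -140,"jaw": 0.1},
  {"rx": 0,"ry": 0,"rz": 0,"tx": -40,"ty": 195,"tz": -140,"jaw": 0.1},
  {"rx": 0,"ry": 0,"rz": 0,"tx": -50,"ty": 250,"tz": -140,"jaw": 0.1},
  {"rx": 0,"ry": 0,"rz": 0,"tx": -60,"ty": 305,"tz": -140,"jaw": 0.1},
], squeeze=15)

```text
time: 30.6
tcp_pos: [462.8, -157.5, 220.3]
eef_rot: [1.0, -0.014, 0.0, 0.0]
ft_force: [0.3, -0.7, -0.0]
grip_width: 0.903
grip_force: 0.0
```

Call:
apply_moves([
  {"rx": 0,"ry": 0,"rz": 0,"tx": -10,"ty": 55,"tz": 0,"jaw": 0.1},
  {"rx": 0,"ry": 0,"rz": 0,"tx": -20,"ty": 90,"tz": 0,"jaw": 0.1},
  {"rx": 0,"ry": 0,"rz": 0,"tx": -20,"ty": 90,"tz": 0,"jaw": 0.1},
])

```text
time: 30.98
tcp_pos: [440.2, -247.0, 220.0]
eef_rot: [1.0, -0.016, -0.0, -0.0]
ft_force: [-0.4, 0.0, 0.6]
grip_width: 0.905
grip_force: 0.0
```

```bash
python3 s.py; python3 p.py w9
```

```text
yaw of tool y -91.82 0.866 [0.045 0.075 0.032] [-0.4  0.   0.6] [ 440.2 -247.   220. ]
0.86 [311. 186.  40.  45.] hsv [ 12. 174.  44.] top px [32. 35.] world [ 421.2 -322.4   57. ] tool [-16.6  76.  163. ]
0.82 [385. 156.  47.  42.] hsv [ 88. 185. 108.] top px 0 world [nan nan nan] tool [nan nan nan]
0.67 [337.  87.  46.  46.] hsv [ 12. 165.  85.] top px [37. 40.] world [ 553.8 -351.4   57. ] tool [116.9 100.8 163. ]
```

B at (421, −322): pick it.

Call:
apply_moves([
  {"rx": 0,"ry": 0,"rz": 0,"tx": -10,"ty": 50,"tz": 20,"jaw": 0.1},
  {"rx": 0,"ry": 0,"rz": 0,"tx": -17,"ty": 76,"tz": 70,"jaw": 0.1},
  {"rx": 0,"ry": 0,"rz": 0,"tx": -17,"ty": 76,"tz": 125,"jaw": 0.1},
  {"rx": 0,"ry": 0,"rz": 0,"tx": -17,"ty": 76,"tz": 175,"jaw": 0.1},
  {"rx": 0,"ry": 0,"rz": 0,"tx": -17,"ty": 76,"tz": 202,"jaw": 0.1},
  {"rx": 0,"ry": 0,"rz": 0,"tx": -17,"ty": 76,"tz": 202,"jaw": 0.1},
  {"rx": 0,"ry": 0,"rz": 0,"tx": -17,"ty": 76,"tz": 202,"jaw": 0.8},
  {"rx": 0,"ry": 0,"rz": 0,"tx": -17,"ty": 76,"tz": 202,"jaw": 0.8},
  {"rx": 0,"ry": 0,"rz": 0,"tx": -17,"ty": 76,"tz": 202,"jaw": 0.8},
  {"rx": 0,"ry": 0,"rz": 0,"tx": -17,"ty": 76,"tz": 202,"jaw": 0.8},
  {"rx": 0,"ry": 0,"rz": 0,"tx": -17,"ty": 76,"tz": 202,"jaw": 0.8},
  {"rx": 0,"ry": 0,"rz": 0,"tx": -17,"ty": 76,"tz": 202,"jaw": 0.8},
], squeeze=15)

```text
time: 32.58
tcp_pos: [422.4, -321.6, 18.9]
eef_rot: [1.0, -0.014, 0.001, 0.001]
ft_force: [-0.7, -0.7, 5.7]
grip_width: 0.572
grip_force: 15.0
```

```bash
python3 s.py; python3 - <<'E'
from h import *
o=env.get_obs(); m=R.from_quat(o['eef_rot']).as_matrix(); C=np.array([558.5,228.5])
for k in (2,4,0,1):
    a=.610+k*2*np.pi/5; p=np.r_[C+85*np.array([np.cos(a),np.sin(a)]),81]; print(k,p.round(1),"tool",(m.T@(p-o["tcp_pos"])).round(1))
print(o["qpos"].round(2))
E
```

```text
yaw of tool y -91.61 0.734 [0.065 0.109 0.042] [-0.7 -0.7  5.7] [ 422.4 -321.6   18.9]
2 [473.5 230.1  81. ] tool [  35.7 -552.8  -62.8]
4 [626.3 177.3  81. ] tool [ 190.  -504.3  -62.6]
0 [628.2 277.2  81. ] tool [ 189.  -604.2  -62.7]
1 [533.7 309.8  81. ] tool [  93.7 -634.2  -62.9]
[-0.86  0.18  1.96 -0.    1.    0.73]
```

Call:
apply_moves([
  {"rx": 0,"ry": 0,"rz": 0,"tx": 0,"ty": 0,"tz": -40,"jaw": 0.8},
  {"rx": 0,"ry": 0,"rz": 0,"tx": 2,"ty": -10,"tz": -95,"jaw": 0.8},
  {"rx": 0,"ry": 0,"rz": 0,"tx": 5,"ty": -40,"tz": -140,"jaw": 0.8},
  {"rx": 0,"ry": 0,"rz": 0,"tx": 8,"ty": -95,"tz": -150,"jaw": 0.8},
  {"rx": 0,"ry": 0,"rz": 0,"tx": 11,"ty": -150,"tz": -150,"jaw": 0.8},
  {"rx": 0,"ry": 0,"rz": 0,"tx": 14,"ty": -205,"tz": -150,"jaw": 0.8},
  {"rx": 0,"ry": 0,"rz": 0,"tx": 18,"ty": -260,"tz": -150,"jaw": 0.8},
  {"rx": 0,"ry": 0,"rz": 0,"tx": 21,"ty": -315,"tz": -150,"jaw": 0.8},
  {"rx": 0,"ry": 0,"rz": 0,"tx": 25,"ty": -370,"tz": -150,"jaw": 0.8},
  {"rx": 0,"ry": 0,"rz": 0,"tx": 29,"ty": -425,"tz": -150,"jaw": 0.8},
  {"rx": 0,"ry": 0,"rz": 0,"tx": 33,"ty": -480,"tz": -150,"jaw": 0.8},
  {"rx": 0,"ry": 0,"rz": 0,"tx": 36,"ty": -530,"tz": -150,"jaw": 0.8},
], squeeze=20)

```text
time: 34.08
tcp_pos: [471.5, 209.9, 167.0]
eef_rot: [1.0, -0.014, -0.001, 0.0]
ft_force: [0.4, 0.3, -1.7]
grip_width: 0.572
grip_force: 20.0
```

Call:
apply_moves([
  {"rx": 0,"ry": 0,"rz": 0,"tx": 0,"ty": -22,"tz": 20,"jaw": 0.8},
  {"rx": 0,"ry": 0,"rz": 0,"tx": 0,"ty": -23,"tz": 50,"jaw": 0.8},
  {"rx": 0,"ry": 0,"rz": 0,"tx": 0,"ty": -23,"tz": 70,"jaw": 0.8},
  {"rx": 0,"ry": 0,"rz": 0,"tx": 0,"ty": -23,"tz": 82,"jaw": 0.8},
  {"rx": 0,"ry": 0,"rz": 0,"tx": 0,"ty": -23,"tz": 82,"jaw": 0.8},
])

```text
time: 34.7
tcp_pos: [472.2, 230.7, 84.8]
eef_rot: [1.0, -0.014, -0.001, 0.0]
ft_force: [0.3, 0.4, -0.7]
grip_width: 0.571
grip_force: 20.0
```

```bash
python3 s.py
```

```text
yaw of tool y -91.61 1.838 [-0.011  0.083  0.032] [ 0.3  0.4 -0.7] [472.2 230.7  84.8]
```

Call:
apply_moves([
  {"rx": 0,"ry": 0,"rz": 0,"tx": 1,"ty": 0,"tz": 4,"jaw": 0.8},
  {"rx": 0,"ry": 0,"rz": 0,"tx": 1,"ty": 0,"tz": 5,"jaw": 0.8},
  {"rx": 0,"ry": 0,"rz": 0,"tx": 1,"ty": 0,"tz": 5,"jaw": 0.8},
  {"rx": 0,"ry": 0,"rz": 0,"tx": 1,"ty": 0,"tz": 5,"jaw": 0.3},
  {"rx": 0,"ry": 0,"rz": 0,"tx": 1,"ty": 0,"tz": 5,"jaw": 0.3},
  {"rx": 0,"ry": 0,"rz": 0,"tx": 1,"ty": 0,"tz": 5,"jaw": 0.3},
  {"rx": 0,"ry": 0,"rz": 0,"tx": 1,"ty": 0,"tz": -30,"jaw": 0.3},
  {"rx": 0,"ry": 0,"rz": 0,"tx": 1,"ty": 0,"tz": -80,"jaw": 0.3},
  {"rx": 0,"ry": 0,"rz": 0,"tx": 5,"ty": 30,"tz": -120,"jaw": 0.1},
  {"rx": 0,"ry": 0,"rz": 0,"tx": 10,"ty": 85,"tz": -135,"jaw": 0.1},
  {"rx": 0,"ry": 0,"rz": 0,"tx": 15,"ty": 140,"tz": -135,"jaw": 0.1},
  {"rx": 0,"ry": 0,"rz": 0,"tx": 20,"ty": 195,"tz": -135,"jaw": 0.1},
], squeeze=15)

```text
time: 36.2
tcp_pos: [487.8, 34.0, 221.6]
eef_rot: [1.0, -0.014, 0.001, 0.0]
ft_force: [0.7, 1.1, 0.0]
grip_width: 0.901
grip_force: 0.0
```

Call:
apply_moves([
  {"rx": 0,"ry": 0,"rz": 0,"tx": 5,"ty": 55,"tz": 0,"jaw": 0.1},
  {"rx": 0,"ry": 0,"rz": 0,"tx": 10,"ty": 110,"tz": 0,"jaw": 0.1},
  {"rx": 0,"ry": 0,"rz": 0,"tx": 15,"ty": 165,"tz": 0,"jaw": 0.1},
  {"rx": 0,"ry": 0,"rz": 0,"tx": 20,"ty": 220,"tz": 0,"jaw": 0.1},
  {"rx": 0,"ry": 0,"rz": 0,"tx": 25,"ty": 275,"tz": 0,"jaw": 0.1},
  {"rx": 0,"ry": 0,"rz": 0,"tx": 30,"ty": 320,"tz": 0,"jaw": 0.1},
  {"rx": 0,"ry": 0,"rz": 0,"tx": 30,"ty": 320,"tz": 0,"jaw": 0.1},
  {"rx": 0,"ry": 0,"rz": 0,"tx": 30,"ty": 320,"tz": 0,"jaw": 0.1},
])

```text
time: 37.2
tcp_pos: [508.7, -284.5, 220.8]
eef_rot: [1.0, -0.014, -0.0, -0.0]
ft_force: [-0.1, -0.5, -0.6]
grip_width: 0.905
grip_force: 0.0
```

```bash
python3 s.py; python3 p.py w10
```

```text
yaw of tool y -91.59 0.894 [ 0.104  0.123 -0.024] [-0.1 -0.5 -0.6] [ 508.7 -284.5  220.8]
0.71 [355. 201.  40.  43.] hsv [ 88. 196.  60.] top px 0 world [nan nan nan] tool [nan nan nan]
0.67 [308. 141.  41.  41.] hsv [ 12. 166.  84.] top px [35. 37.] world [ 554.2 -351.6   57. ] tool [ 47.4  65.9 163.7]
0.28 [ 49. 128.  98. 158.] hsv [75.  5. 63.] top px [25. 77.] world [533.2 101.2  57. ] tool [  13.8 -386.1  164. ]
```

Call:
apply_moves([
  {"rx": 0,"ry": 0,"rz": 0,"tx": 30,"ty": 45,"tz": 15,"jaw": 0.1},
  {"rx": 0,"ry": 0,"rz": 0,"tx": 47,"ty": 66,"tz": 60,"jaw": 0.1},
  {"rx": 0,"ry": 0,"rz": 0,"tx": 47,"ty": 66,"tz": 115,"jaw": 0.1},
  {"rx": 0,"ry": 0,"rz": 0,"tx": 47,"ty": 66,"tz": 170,"jaw": 0.1},
  {"rx": 0,"ry": 0,"rz": 0,"tx": 47,"ty": 66,"tz": 203,"jaw": 0.1},
  {"rx": 0,"ry": 0,"rz": 0,"tx": 47,"ty": 66,"tz": 203,"jaw": 0.1},
  {"rx": 0,"ry": 0,"rz": 0,"tx": 47,"ty": 66,"tz": 203,"jaw": 0.8},
  {"rx": 0,"ry": 0,"rz": 0,"tx": 47,"ty": 66,"tz": 203,"jaw": 0.8},
  {"rx": 0,"ry": 0,"rz": 0,"tx": 47,"ty": 66,"tz": 203,"jaw": 0.8},
  {"rx": 0,"ry": 0,"rz": 0,"tx": 47,"ty": 66,"tz": 203,"jaw": 0.8},
  {"rx": 0,"ry": 0,"rz": 0,"tx": 47,"ty": 66,"tz": 203,"jaw": 0.8},
  {"rx": 0,"ry": 0,"rz": 0,"tx": 47,"ty": 66,"tz": 203,"jaw": 0.8},
], squeeze=15)

```text
time: 38.8
tcp_pos: [554.8, -352.6, 19.4]
eef_rot: [1.0, -0.014, 0.001, 0.0]
ft_force: [-0.7, 2.9, 7.1]
grip_width: 0.575
grip_force: 15.0
```

```bash
python3 s.py; python3 - <<'E'
from h import *
o=env.get_obs(); m=R.from_quat(o['eef_rot']).as_matrix(); C=np.array([558.5,228.5])
for k in (4,0,1):
    a=.610+k*2*np.pi/5; p=np.r_[C+85*np.array([np.cos(a),np.sin(a)]),80]; print(k,p.round(1),"tool",(m.T@(p-o["tcp_pos"])).round(1))
E
```

```text
yaw of tool y -91.6 0.86 [ 0.578  0.144 -0.045] [-0.7  2.9  7.1] [ 554.8 -352.6   19.4]
4 [626.3 177.3  80. ] tool [  56.8 -531.7  -60.8]
0 [628.2 277.2  80. ] tool [  55.9 -631.6  -60.9]
1 [533.7 309.8  80. ] tool [ -39.4 -661.6  -61. ]
```

Call:
apply_moves([
  {"rx": 0,"ry": 0,"rz": 0,"tx": 0,"ty": 0,"tz": -45,"jaw": 0.8},
  {"rx": 0,"ry": 0,"rz": 0,"tx": 0,"ty": -5,"tz": -100,"jaw": 0.8},
  {"rx": 0,"ry": 0,"rz": 0,"tx": 2,"ty": -30,"tz": -155,"jaw": 0.8},
  {"rx": 0,"ry": 0,"rz": 0,"tx": 6,"ty": -80,"tz": -180,"jaw": 0.8},
  {"rx": 0,"ry": 0,"rz": 0,"tx": 10,"ty": -135,"tz": -180,"jaw": 0.8},
  {"rx": 0,"ry": 0,"rz": 0,"tx": 15,"ty": -190,"tz": -180,"jaw": 0.8},
  {"rx": 0,"ry": 0,"rz": 0,"tx": 20,"ty": -245,"tz": -180,"jaw": 0.8},
  {"rx": 0,"ry": 0,"rz": 0,"tx": 27,"ty": -300,"tz": -180,"jaw": 0.8},
  {"rx": 0,"ry": 0,"rz": 0,"tx": 35,"ty": -355,"tz": -180,"jaw": 0.8},
  {"rx": 0,"ry": 0,"rz": 0,"tx": 42,"ty": -410,"tz": -180,"jaw": 0.8},
  {"rx": 0,"ry": 0,"rz": 0,"tx": 50,"ty": -465,"tz": -180,"jaw": 0.8},
  {"rx": 0,"ry": 0,"rz": 0,"tx": 57,"ty": -515,"tz": -170,"jaw": 0.8},
], squeeze=20)

```text
time: 40.3
tcp_pos: [625.7, 162.5, 188.2]
eef_rot: [1.0, -0.014, 0.001, 0.0]
ft_force: [0.6, -0.5, -1.7]
grip_width: 0.573
grip_force: 20.0
```

Call:
apply_moves([
  {"rx": 0,"ry": 0,"rz": 0,"tx": 0,"ty": -16,"tz": 20,"jaw": 0.8},
  {"rx": 0,"ry": 0,"rz": 0,"tx": 0,"ty": -17,"tz": 60,"jaw": 0.8},
  {"rx": 0,"ry": 0,"rz": 0,"tx": 0,"ty": -17,"tz": 90,"jaw": 0.8},
  {"rx": 0,"ry": 0,"rz": 0,"tx": 0,"ty": -17,"tz": 104,"jaw": 0.8},
  {"rx": 0,"ry": 0,"rz": 0,"tx": 0,"ty": -17,"tz": 106,"jaw": 0.8},
  {"rx": 0,"ry": 0,"rz": 0,"tx": 0,"ty": -17,"tz": 106,"jaw": 0.8},
])

```text
time: 41.05
tcp_pos: [626.6, 177.5, 83.1]
eef_rot: [1.0, -0.014, 0.001, -0.0]
ft_force: [-0.1, -0.0, -1.2]
grip_width: 0.573
grip_force: 20.0
```

```bash
python3 s.py
```

```text
yaw of tool y -91.62 1.701 [ 0.109  0.128 -0.005] [-0.1 -0.  -1.2] [626.6 177.5  83.1]
```

Call:
apply_moves([
  {"rx": 0,"ry": 0,"rz": 0,"tx": 0,"ty": 0,"tz": 2,"jaw": 0.8},
  {"rx": 0,"ry": 0,"rz": 0,"tx": 0,"ty": 0,"tz": 3,"jaw": 0.8},
  {"rx": 0,"ry": 0,"rz": 0,"tx": 0,"ty": 0,"tz": 3,"jaw": 0.8},
  {"rx": 0,"ry": 0,"rz": 0,"tx": 0,"ty": 0,"tz": 3,"jaw": 0.3},
  {"rx": 0,"ry": 0,"rz": 0,"tx": 0,"ty": 0,"tz": 3,"jaw": 0.3},
  {"rx": 0,"ry": 0,"rz": 0,"tx": 0,"ty": 0,"tz": 3,"jaw": 0.3},
  {"rx": 0,"ry": 0,"rz": 0,"tx": 0,"ty": 0,"tz": -30,"jaw": 0.3},
  {"rx": 0,"ry": 0,"rz": 0,"tx": 0,"ty": 0,"tz": -80,"jaw": 0.3},
  {"rx": 0,"ry": 0,"rz": 0,"tx": -30,"ty": 30,"tz": -120,"jaw": 0.1},
  {"rx": 0,"ry": 0,"rz": 0,"tx": -60,"ty": 70,"tz": -150,"jaw": 0.1},
  {"rx": 0,"ry": 0,"rz": 0,"tx": -80,"ty": 80,"tz": -180,"jaw": 0.1},
  {"rx": 0,"ry": 0,"rz": 0,"tx": -80,"ty": 80,"tz": -180,"jaw": 0.1},
], squeeze=15)

```text
time: 42.55
tcp_pos: [544.6, 99.5, 265.2]
eef_rot: [1.0, -0.015, 0.003, -0.0]
ft_force: [0.3, 0.6, 0.5]
grip_width: 0.899
grip_force: 0.0
```

```bash
python3 s.py; python3 - <<'E'
from h import *
o=env.get_obs(); im=env.snapshot("wrist")[:,:,::-1]; c=cam("wrist",o); C=np.array([558.5,228.5])
# brown hits are at z=117 on the platter
for d in env.masks_of("pudding0","wrist"):
    v,u=np.nonzero(d["region"]); print("wrist",round(d["confidence"],2),px2w(c,[[u.mean(),v.mean()]],95).round(1),np.round(d["extent"]))
print([ (k,(C+85*np.array([np.cos(.61+k*1.2566),np.sin(.61+k*1.2566)])).round(1).tolist()) for k in range(5)],o["tcp_pos"])
sc=[env.snapshot(n)[:,:,::-1] for n in ("scene","side")]
for n in ("scene","side"):
    for d in env.masks_of("pudding0",n):
        v,u=np.nonzero(d["region"]); q=cam(n);print(n,round(d["confidence"],2),np.round(d["extent"]),px2w(q,[[u.mean(),v.mean()]],90).round(),px2w(q,[[u.mean(),v.mean()]],30).round())
a=cv2.resize(sc[0][100:330,60:460],None,fx=1,fy=1); b=sc[1][90:320,150:360]
cv2.imwrite("pics/end.png",np.vstack([np.hstack([cv2.resize(im,(400,300)),cv2.resize(a,(400,300))]),np.hstack([cv2.resize(b,(274,300),interpolation=3),cv2.resize(topdown(c,im,450,720,-60,330,110,.75),(434,300)),np.zeros((300,92,3),np.uint8)])]))
E
```

```text
yaw of tool y -91.66 1.576 [0.055 0.064 0.001] [0.3 0.6 0.5] [544.6  99.5 265.2]
wrist 0.91 [[625.4 181.7  95. ]] [197. 119.  44.  50.]
wrist 0.9 [[476.4 233.3  95. ]] [171. 227.  45.  48.]
wrist 0.6 [[528.3 148.8  95. ]] [224. 191.  38.  44.]
wrist 0.49 [[651.4   1.1  95. ]] [332.  94.  18.  60.]
[(0, [628.2, 277.2]), (1, [533.7, 309.8]), (2, [473.5, 230.1]), (3, [530.7, 148.2]), (4, [626.3, 177.3])] [544.57859695  99.54658266 265.15840603]
scene 0.94 [328. 242.  23.  29.] [[474. 229.  90.]] [[414. 188.  30.]]
scene 0.8 [268. 263.  24.  32.] [[626. 177.  90.]] [[578. 131.  30.]]
scene 0.57 [286. 236.  21.  30.] [[530. 147.  90.]] [[476.  99.  30.]]
scene 0.54 [169. 164.  20.  23.] [[ 521. -343.   90.]] [[ 465. -428.   30.]]
side 0.8 [257. 164.  14.  24.] [[531. 153.  90.]] [[538. 228.  30.]]
side 0.75 [241. 148.  11.  16.] [[472. 235.  90.]] [[477. 314.  30.]]
side 0.64 [255. 305.  21.  28.] [[ 460. -462.   90.]] [[ 464. -421.   30.]]
side 0.56 [285. 153.  17.  18.] [[625. 183.  90.]] [[638. 260.  30.]]
```

View pics/end.png

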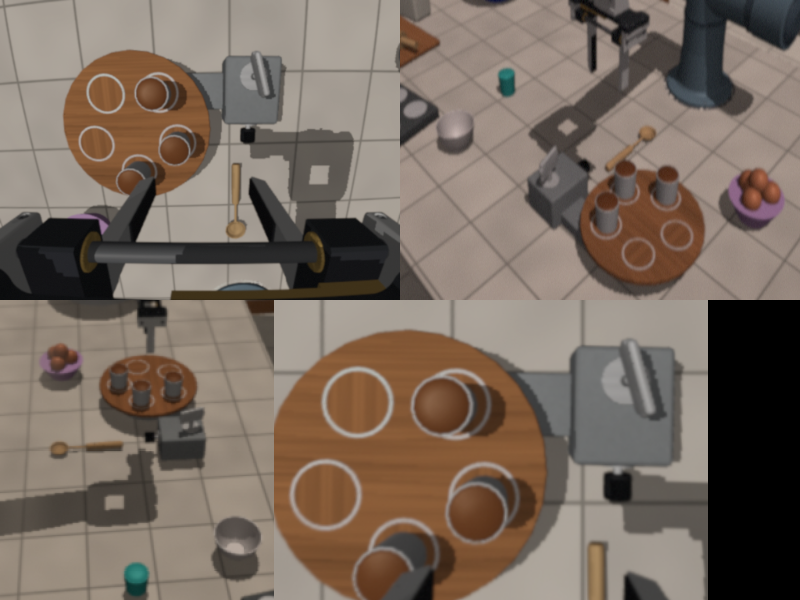

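The last picture shows three brown puddings standing upright inside their rings. The knob is home, and the tub, egg bowl, spoon and turquoise look-alike are where they were. I'm handing in.

```bash
python3 -c "
from plant import env
print(env.finish_job())"
```

```text
the job is handed in; nothing more can be done
None
```

I handed the job in at about 43 s, verdict not shown: knob pulled out, key wound to its stop (torque rose to about 1 Nm), knob pushed home, and all three puddings upright and centred in rings within about 4 mm; however, one wrong move after the knob went home pushed the fingers against it, with about 75 N read along x at the wrist, and I backed off within two rows.

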